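# Close up an Abbe refractometer for a reading

### The job

A drop of sample has been put on the refractometer's lower prism: flip the open upper prism box over on its hinge with the fingertips until it lies fully shut on the lower prism, gently and without slamming it. Then, with the box left shut, push the small let-down mirror plate, just below the hinge of the box, back up until it stands flush against the instrument. Only push: do not grip any part of the instrument or press it hard, and leave the bottles, dish and other things round it where they are.

Things in the scene. Friction and masses are not known exactly. Their poses are not given: they have to be found in the camera images.
- refractometer: Cream-grey Abbe refractometer, 222 x 142 x 293 mm, fixed to the bench. Origin on the bench under its middle; x axis from the eyepiece end to the prism-and-mirror end, z up. In its frame (mm): the slanted telescope fills x below 29 up to z 258, the eyepiece x -111 to -58 up to z 293, side knobs reach y -71 and 68, the foot x 107. Beyond x 30 only box and thermometer rise over z 160.
- refractometer_prism (a joint): Angle (rad) of the upper prism box: 0 = lying shut on the lower prism, 1.3 to 1.75 at the start (thrown open). Hinge line parallel to the instrument's y through point prism_hinge. Stiff hinge (0.08 N m of friction): the box (0.12 kg) stays where it is left and must be pushed all the way, 2 to 5 N near its free edge. Slamming means its edge going over about 0.25 m/s (3.5 rad/s).
- refractometer_mirror (a joint): Angle (rad) of the mirror: 0 = upright, flush against the instrument; grows as its top edge tips outward (instrument +x) and down; 0.6 to 1.05 at the start. Hinge line along its lower edge, parallel to the instrument's y through point mirror_hinge. Light friction (0.02 N m, under 1 N at the top edge); it stays where it is left. The open prism box overhangs it.
- prism_hinge (a point): Fixed point on the prism box's hinge line, in the middle of its width; instrument frame (89.5, -4.7, 158) mm. At joint value a, a point that is (x, z) from the hinge when shut is at (x cos a + z sin a, -x sin a + z cos a). Shut, the box fills x 24 to 84, y -28 to 18, z 158 to 212; its top is flat from x 31 to 65, with a small lug on its free end at z 186.
- prism_top (a point): Point on the outer (when shut: upper) face of the prism box, on its middle line; swings with it; shut it is at (41.5, -4.7, 212) mm in the instrument frame, 48 mm from the hinge along the box. Push along the arc; for the last part press on the outer end (50 mm or more from the hinge): a push straight down nearer the hinge rubs on the face and can jam the box a few mm open.
- mirror_hinge (a point): Fixed point on the mirror's hinge line, in the middle of its width; instrument frame (93.5, -4.7, 115) mm. The mirror turns about it as the box does about its own hinge.
- mirror_back (a point): Point in the middle of the mirror's outer face, 8 mm below its top edge; swings with it; upright it is at (99.5, -4.7, 152) mm in the instrument frame. The mirror is a plate 40 wide (y), 4 thick, z 116 to 160 when upright. The shut prism box (to x 84, z 212) stands close above it: a broad hand must stay over z 212 there.
- thermometer_tip (a point): Black tip of the thin grey thermometer (9 mm) that stands beside the prisms, instrument frame (78, 49, 290) mm; it leans up from (50, 49, 110). Fixed; keep the hand clear of it.
- drop_bottle_1: Brown glass dropper bottle with red bulb, 42 mm across, 108 high, loose, on the far side of the instrument; leave alone. Origin under its middle.
- drop_bottle_3: Brown glass dropper bottle, 42 mm across, 116 high, loose, behind and to the right; leave alone. Origin under its middle.
- petri_dish: Glass dish, 64 mm across, 14 high, loose on the bench beyond the mirror end; leave alone. Origin under its middle.
- lens_tissue: Yellow booklet of lens tissue, 68 x 100 x 8 mm, loose, in front of the instrument; leave alone. Origin under its middle.
- test_block: Glass test piece in a clear case, 26 x 44 x 14 mm, loose, to the left; leave alone. Origin under its middle.
- spatula: Lab spatula with black handle, 125 mm long, lying loose in front to the right; leave alone. Origin under its middle.

How it is judged:
On the way, in this order (a step that is already met when the one before it is completed fails the run):
1. the upper prism box is flipped over and lies shut (value of joint refractometer_prism below 0.04 rad), for 0.2 s.
2. the mirror stands flush against the instrument, the prism box still shut (value of joint refractometer_mirror below 0.1 rad and value of joint refractometer_prism below 0.05 rad), for 0.2 s.
At the end, for the whole second after the job is handed in: The upper prism box lies shut (within 0.05 rad, 3 mm at its free edge) and the mirror stands flush against the instrument (within 0.1 rad, 4.5 mm at its top edge) (all of step 2); the robot touches nothing.
It fails at once if the prism box is slammed or flung (over 3.5 rad/s) (velocity of joint refractometer_prism below -3.5 rad/s or velocity of joint refractometer_prism above 3.5 rad/s).
It fails at once if a part of the instrument is gripped or pressed hard (over 35 N in all) (contact force between any of the fingers, the arm and refractometer above 35 N).
It fails at once if one of the things round the instrument is lifted, tipped or shifted by more than 15 mm (distance of any of drop_bottle_1, drop_bottle_3, petri_dish, lens_tissue, test_block, spatula from where it was at the start of the episode above 0.015 m).
It also fails if it takes over 53 s, if anything falls off the work surface, if the arm or the gripper's body presses on something with over 40 N, if the wrist force passes 120 N, or if a joint passes its speed limit or range.

### The arm

A 6-joint arm with a two-finger parallel gripper is mounted at the origin on a cart in front of the work surface, level with it; the furniture and walls round the work are solid. World frame = base frame: x ahead of the robot, y to its left, z up, the work surface at z = 0. Lengths are in m, angles in rad, forces in N, time in s.
With the tool pointing down it reaches from about 0.35 to 0.85 m from the base axis. Payload 8.1 kg.
Tool frame: the origin (TCP) lies midway between the tips of the shut fingers; the grasp point (between the pads) lies 19 mm behind it (manip.pinch_z is the distance from the TCP to the grasp point, in m); y points along the fingers, z is the direction in which the jaws open and shut, and the axes are right-handed (so a half turn about y gives the same grasp; the last joint's range is limited). The gripper opens to 93 mm and grips with 3 to 60 N. Pads are 15 mm wide; open, the fingers measure 128 mm over their backs; the gripper's body (75 mm by 188 mm) begins 65 mm behind the grasp point.
Start: joints at [1.16, 0.13, 1.488, -0, 1.523, -0.085], TCP at [0.192, 0.568, 0.219] pointing down, gripper open.
Joint ranges: [-2.96, 2.96], [-0.89, 2.26], [0.02, 2.5], [-1.34, 4.48], [0, 2.73], [-2.66, 2.66]. Speed limits (rad/s): [2.39, 2.39, 2.79, 3.14, 3.14, 3.14].

### API

Orientations are given as a unit quaternion [x, y, z, w].
In Python, from plant import manip gives the robot as it stands.
- The arm moves only by the shell command python3 -m pendant 'ROWS'. ROWS is JSON, a list of rows, each a list of 7 numbers: the finger opening in cm, from 0 to 9.3, then the shift along the tool's x, y, z in cm, then the turn, a rotation vector about the tool's x, y, z in rad. In form: [[fingers, tx, ty, tz, wx, wy, wz], ...]. A call has 1 to 10 rows; each row shifts and turns the commanded pose from where the row before left it, along the tool's axes as they then stand; what a row does not reach is not made up. A row lasts 1/12 s, in which the tool goes at most 41.7 mm and 7.16 degrees, less where a joint would pass 70% of its speed; a pose out of reach is approached as far as the arm can. A call with a gripper value outside its range is refused whole. The fingers move at their own pace and stop on an object; the grip force is fixed at half the most. Time passes only in rows, so rows that do not move let the fingers close. It gives the time, the measured TCP pose, the force and the opening at its end, in the units of the state.
- manip.observe(): the state, without advancing time (a new reading comes with each control period).
- manip.read_camera(name): name is "side" or "top"; returns (picture, depth): 480x640x3 uint8, blue, green, red; 480x640 float32, m along the optical axis (not along the pixel's ray), 0 where there is no reading.
- manip.get_calibration(name): a dict with "fovy" (degrees; the focal length in pixels is half the picture's height over the tangent of half this angle, whatever the lens; pixels are square), "cx", "cy" (the principal point, pixels), "R" (3x3) and "t" (3): a world point X has camera coordinates R X + t. Camera axes: x right, y down, z forward; pixel columns grow to the right and rows downward; lengths in m; the calibration is good to about 2 mm. A picture is of the moment at which its call begins. get_calibration takes no time and is no camera call.
- manip.finish_job(): hands the job in, once; it reports no verdict.
The state is a dict: "time_s": time; "qpos": joint angles; "dq": joint speeds; "effort": joint torques, N m; "eef_pos": TCP position; "tcp_rot": TCP orientation; "force": force on the tool from outside, world axes, zero at the start; "moment": the same for the moment, N m; "opening": finger opening in m.
Only numpy, scipy, OpenCV 4.12 (cv2) and the standard library are available. Lean on these libraries where they do the work, as an engineer would, in place of code of your own. Each camera call takes 0.05 s, during which the arm holds its last target.

## Working session

There is one attempt and no reset: what is moved stays moved. The work goes in short steps, Python scripts to look and compute and a shell command to move; the robot and the scene stay as the last step left them, time stands still between calls to the robot, and variables do not carry over. Pictures are saved under pics/ and viewed, and the job is handed in when it is done.

```bash
mkdir -p pics; ls; python3 - <<'E'
from plant import manip
import cv2,numpy as np
print(manip.observe())
for n in ("side","top"):
    im,d=manip.read_camera(n); cv2.imwrite(f"pics/{n}0.png",im); np.save(f"{n}0.npy",d)
    c=manip.get_calibration(n); print(n,c)
E
```

```text
pics
{'time_s': 0.0, 'qpos': array([ 1.15960453e+00,  1.31155200e-01,  1.48927400e+00, -2.37565365e-05,
        1.52296494e+00, -8.53949550e-02]), 'dq': array([-1.20782504e-03, -1.27065089e-03, -5.35125525e-05,  7.07631254e-04,
        2.30373028e-04,  1.48104056e-03]), 'effort': array([-6.21837953e-04, -5.59830594e+01, -4.91763747e+01,  7.68582872e-02,
        3.57072044e-02, -2.47348516e-04]), 'eef_pos': array([0.19179929, 0.56793031, 0.21759389]), 'tcp_rot': array([ 0.69836489, -0.11482577,  0.11452898, -0.69712598]), 'force': array([-0.3629367 , -0.34648672, -0.16162179]), 'moment': array([-0.02779447, -0.00696822, -0.00368869]), 'opening': 0.09286992202976517}
side {'fovy': 47.20311789304379, 'cx': 317.22004026209953, 'cy': 241.35668608865976, 'R': array([[-0.91267691, -0.40842212, -0.01456795],
       [-0.13249837,  0.32943088, -0.93483661],
       [ 0.38660708, -0.85127356, -0.35477922]]), 't': array([0.49088531, 0.23781928, 1.42982884])}
top {'fovy': 43.55254176310341, 'cx': 316.24152736632897, 'cy': 231.6816954889447, 'R': array([[ 0.02349226, -0.99965342, -0.01188055],
       [-0.99458414, -0.02216632, -0.1015433 ],
       [ 0.10124476,  0.01420168, -0.99476018]]), 't': array([-0.0183746 ,  0.59554138,  1.6808232 ])}
```

View pics/side0.png

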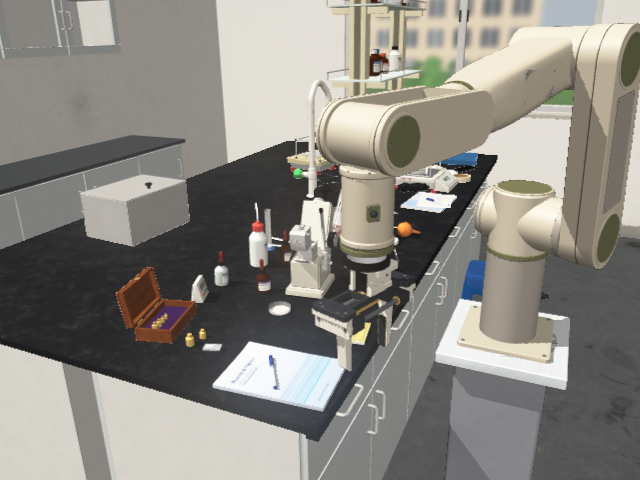

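View pics/top0.png

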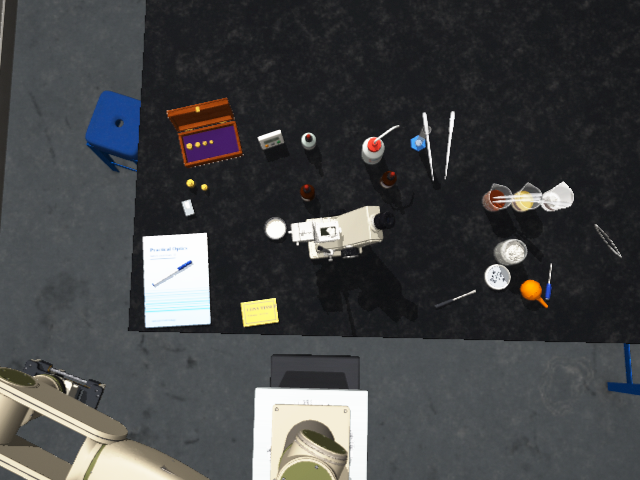

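```bash
python3 - <<'E'
import cv2
a=cv2.imread("pics/top0.png")[190:275,255:405]; cv2.imwrite("pics/t0c.png",cv2.resize(a,None,fx=5,fy=5,interpolation=cv2.INTER_CUBIC))
a=cv2.imread("pics/side0.png")[180:340,200:400]; cv2.imwrite("pics/s0c.png",cv2.resize(a,None,fx=3.75,fy=3.75,interpolation=cv2.INTER_CUBIC))
E
```

```text
(no output)
```

View pics/t0c.png

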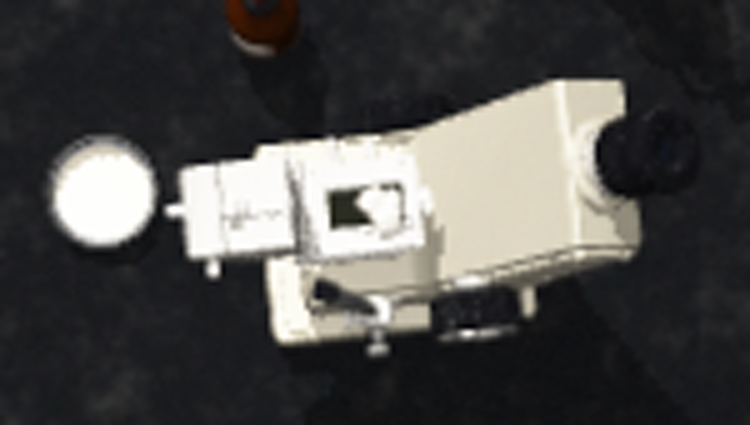

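View pics/s0c.png

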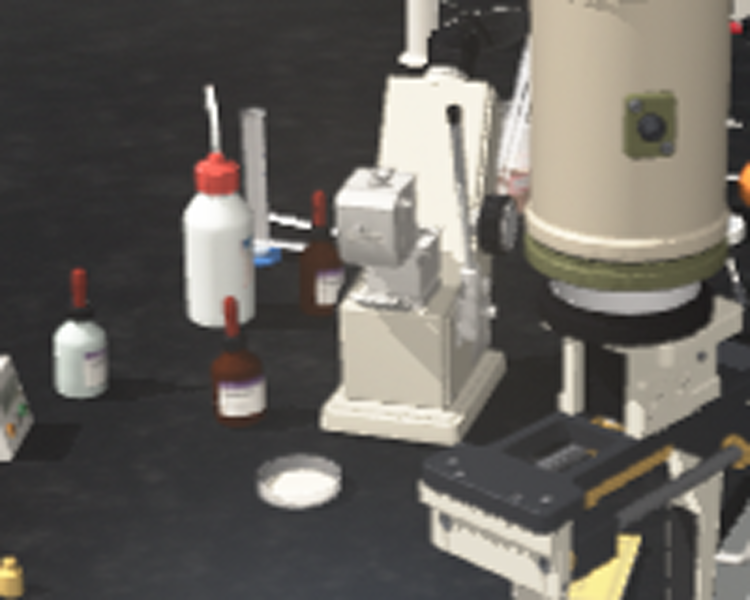

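```bash
cat > h.py <<'E'
import numpy as np, cv2
from plant import manip
def cal(n):
    c=manip.get_calibration(n); f=240/np.tan(np.radians(c["fovy"]/2)); return f,c["cx"],c["cy"],np.array(c["R"]),np.array(c["t"])
def cloud(n,d):
    f,cx,cy,R,t=cal(n); v,u=np.mgrid[0:480,0:640]
    P=np.stack([(u-cx)/f*d,(v-cy)/f*d,d],-1); return (P-t)@R   # R^T(P-t)
def ray(n,u,v):
    f,cx,cy,R,t=cal(n); return -R.T@t, R.T@np.array([(u-cx)/f,(v-cy)/f,1])
def atz(n,u,v,z):
    o,d=ray(n,u,v); return o+d*(z-o[2])/d[2]
def proj(n,X):
    f,cx,cy,R,t=cal(n); p=R@np.asarray(X)+t; return f*p[0]/p[2]+cx,f*p[1]/p[2]+cy
def tri(a,b):
    (o1,d1),(o2,d2)=ray("top",*a),ray("side",*b)
    A=np.stack([d1,-d2],1); s=np.linalg.lstsq(A,o2-o1,rcond=None)[0]
    return (o1+d1*s[0]+o2+d2*s[1])/2, np.linalg.norm(o1+d1*s[0]-o2-d2*s[1])
E
python3 - <<'E'
from h import *
np.set_printoptions(precision=4,suppress=True)
C=cloud("top",np.load("top0.npy")); S=cloud("side",np.load("side0.npy"))
print("therm tip",tri((318.6,247),(320.8,210)), C[247,318],C[246,317],S[210,321],S[211,321])
b=C[205:255,285:395].reshape(-1,3)
H=C[190:275,255:405,2]
im=np.clip(H/0.3*255,0,255).astype(np.uint8); cv2.imwrite("pics/hm.png",cv2.resize(cv2.applyColorMap(im,cv2.COLORMAP_JET),None,fx=5,fy=5,interpolation=cv2.INTER_NEAREST))
np.set_printoptions(linewidth=250)
print((H[28:72:2,25:90:2]*1000).astype(int))
E
```

```text
therm tip (array([ 0.532 , -0.0157,  0.2685]), np.float64(0.0045516058960460735)) [ 0.5336 -0.0134  0.2746] [ 0.5495 -0.0087  0.1007] [ 0.5271 -0.0117  0.2701] [ 0.5274 -0.0123  0.2669]
[[  24    0   -3    0   -4    0    3    4   -3   -3    4    3    4    9    1    4   -3   26  106  100  106  149  112  109  128  101  105  104  114  121  120  136  145]
 [   5   -1    4   -1    1    0    0    0   -7   -6   -8    6   -1    2   28   23  162  112  108  105  108  147  112  111  130  103  106  107  109  121  123  136  147]
 [   7    6   18    4    7    1   -2   -3    0    6  226  227  226  216  221  227  211  161  153  101  103  140  153  156  157  161  156  158  158  116  124  136  137]
 [   4    0    7    0    1   -4  217  225  223  220  229  226  227  216  223  222  224 1732  161  159  162  155  156  159  156  155  161  154  161  116  124  136  144]
 [   5    2   -2   21    8    1  218  213  224  220  221  221  214  227  219  222  228  164  162  151  163  163  155  154  165  163  152  157  158  161  121  138  147]
 [  -5    8   -4    7   -5   -3  215  222  218  217  218  219  227  223  2
[... 2082 characters left out ...]
3   26   21   30  166  168]
 [   0    3   -8   -1    0    6   -5    0    4   -3    3   -2    1   -4   -4   19   24   29   18   24   29   26  100   88  139  139  137   23   29   28   23  160  167]
 [  -5    0    7    0    0   -1   -3    1    2   -3    3   -3    5   -1    5   23   19   20   22   24   18   20   24   37   87   99   10   17    2    0    4  166  172]
 [   4   -4   -3    0    0    7    1    0    1    0    1   -7   -2    2    0   -5   21   17   14    5    0    0    4    5    0  103    4    0   -5   11   -2   -3    0]
 [   5    1    4    0   -1    2   -3    0    0    0   -3    0    3    5    8    1    0    5   -2    3   -3    0    0    0    0  111   99   -3   -3    0    6   -1   -2]]
```

View pics/hm.png

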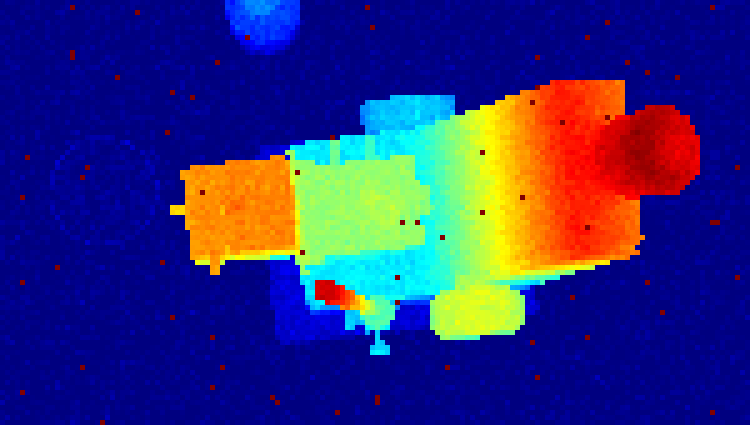

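```bash
python3 - <<'E'
from h import *
np.set_printoptions(precision=4,suppress=True)
C=cloud("top",np.load("top0.npy"))
sub=C[215:250,285:345]; z=sub[...,2]
def rect(m,name):
    m=cv2.morphologyEx(m.astype(np.uint8),cv2.MORPH_OPEN,np.ones((5,5)))>0
    p=(sub[m][:,:2]*1000).astype(np.float32); r=cv2.minAreaRect(p); print(name,m.sum(),r, cv2.boxPoints(r).tolist())
    return m
rect((z>.205)&(z<.24),"box"); rect((z>.148)&(z<.172),"lower")
sub=C[190:275,255:405];z=sub[...,2]
rect((z>.008)&(z<.035),"foot")
rect((z>.13)&(z<.295),"all")
m=(z>.205)&(z<.24); m=cv2.morphologyEx(m.astype(np.uint8),cv2.MORPH_OPEN,np.ones((5,5)))>0
P=sub[m]; P=P[P[:,1]>-.01] ; 
A=np.c_[P[:,:2],np.ones(len(P))]; print("box top plane",np.linalg.lstsq(A,P[:,2],rcond=None)[0],P.min(0),P.max(0))
for u,v,zz in [(318.6,247,.290),(318,248,.29),(395,220.5,.293)]: print(atz("top",u,v,zz))
E
```

```text
box 377 ((577.6735229492188, 27.570858001708984), (44.990966796875, 55.07537841796875), 6.785415172576904) [[552.08203125, 52.25779724121094], [558.5892333984375, -2.4318151473999023], [603.2650146484375, 2.8839187622070312], [596.7578125, 57.57353210449219]]
lower 427 ((586.9669189453125, -35.37142562866211), (48.43813705444336, 68.75434112548828), 5.498725891113281) [[559.565185546875, -3.47320556640625], [566.1534423828125, -71.91116333007812], [614.36865234375, -67.26964569091797], [607.7803955078125, 1.1683120727539062]]
foot 160 ((541.5771484375, -29.364910125732422), (37.48590087890625, 88.46334075927734), 2.923938035964966) [[520.602294921875, 13.853096008300781], [525.1148681640625, -74.49508666992188], [562.552001953125, -72.58291625976562], [558.0394287109375, 15.765266418457031]]
all 2647 ((575.3256225585938, -73.51113891601562), (116.90093994140625, 255.21871948242188), 6.978071689605713) [[501.804931640625, 46.05186080932617], [532.811279296875, -207.27638244628906], [648.8463134765625, -193.0741424560547], [617.8399658203125, 60.25410461425781]]
box top plane [ 0.0132 -0.0773  0.2167] [0.5535 0.0002 0.2053] [0.6019 0.0545 0.2384]
[ 0.5324 -0.015   0.29  ]
[ 0.53   -0.0136  0.29  ]
[ 0.6004 -0.1976  0.293 ]
```

```bash
cat >> h.py <<'E'
TH=0.12; O=np.array([.5877,-.0863,0])
def w(p,th=None,o=None):
    th=TH if th is None else th; o=O if o is None else o
    xd=np.array([-np.sin(th),np.cos(th),0]); yd=np.array([-np.cos(th),-np.sin(th),0])
    p=np.asarray(p,float)/1000; return o+p[0]*xd+p[1]*yd+np.array([0,0,p[2]])
def rot(p,h,a):
    x,z=p[0]-h[0],p[2]-h[2]; return (h[0]+x*np.cos(a)+z*np.sin(a),p[1],h[2]-x*np.sin(a)+z*np.cos(a))
PH=(89.5,-4.7,158); MH=(93.5,-4.7,115)
def overlay(name,im,a,m,crop,k,out,th=None,o=None):
    u0,v0,u1,v1=crop
    img=cv2.resize(im[v0:v1,u0:u1],None,fx=k,fy=k,interpolation=cv2.INTER_CUBIC)
    def pt(p): 
        u,v=proj(name,w(p,th,o)); return (int((u-u0+.5)*k),int((v-v0+.5)*k))
    def poly(ps,c): cv2.polylines(img,[np.array([pt(p) for p in ps])],True,c,1,cv2.LINE_AA)
    prof=[(24,158),(24,205),(31,212),(65,212),(84,190),(84,158)]
    for y in (-28,18): poly([rot((x,y,z),PH,a) for x,z in prof],(0,0,255))
    for y in (-24.7,15.3): poly([rot((x,y,z),MH,m) for x,z in [(95.5,116),(99.5,116),(99.5,160),(95.5,160)]],(0,255,0))
    cv2.circle(img,pt((78,49,290)),4,(255,0,255),1); cv2.line(img,pt((78,49,290)),pt((50,49,110)),(255,0,255),1)
    cv2.line(img,pt((107,-60,0)),pt((107,60,0)),(255,255,0),1)
    cv2.line(img,pt((-111,-20,270)),pt((-111,20,270)),(255,255,0),1)
    cv2.imwrite(out,img)
E
python3 - <<'E'
from h import *
overlay("top",cv2.imread("pics/top0.png"),1.5,.8,(255,190,405,275),5,"pics/ot.png")
overlay("side",cv2.imread("pics/side0.png"),1.5,.8,(270,190,350,310),5,"pics/os.png")
E
```

```text
(no output)
```

View pics/ot.png

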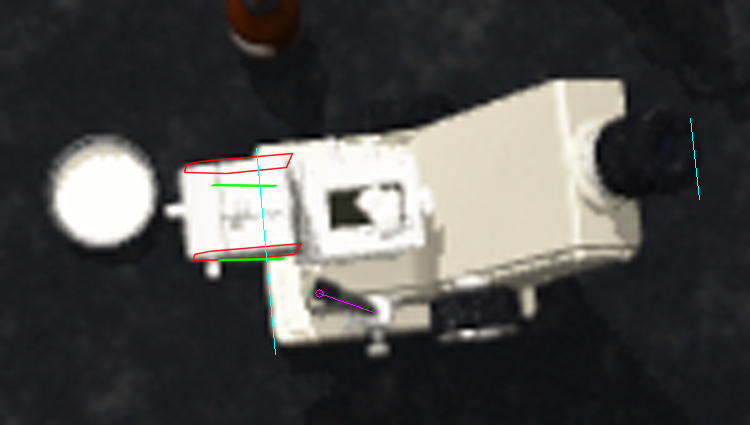

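View pics/os.png

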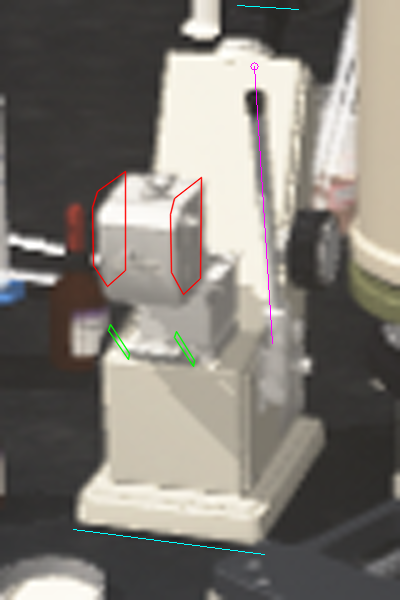

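```bash
python3 - <<'E'
from h import *
np.set_printoptions(precision=1,suppress=True,linewidth=200)
S=cloud("side",np.load("side0.npy"))
xd=np.array([-np.sin(TH),np.cos(TH),0]); yd=np.array([-np.cos(TH),-np.sin(TH),0])
def inst(P): Q=(P-O)*1000; return np.stack([Q@xd,Q@yd,Q[...,2]],-1)
I=inst(S)
for v in range(222,262,2):
    print(v,[tuple(I[v,u].round().astype(int)) for u in range(288,322,4)])
print("foot"); 
for v in range(280,302,2): print(v,[tuple(I[v,u].round().astype(int)) for u in range(290,326,5)])
print("tip"); print([tuple(I[v,u].round().astype(int)) for v in range(206,216) for u in (320,321)])
E
```

```text
222 [(np.int64(-546), np.int64(-287), np.int64(-1)), (np.int64(-548), np.int64(-270), np.int64(0)), (np.int64(-560), np.int64(-256), np.int64(-3)), (np.int64(-568), np.int64(-241), np.int64(-5)), (np.int64(-20), np.int64(-35), np.int64(193)), (np.int64(-20), np.int64(-22), np.int64(195)), (np.int64(-25), np.int64(-11), np.int64(194)), (np.int64(-14), np.int64(5), np.int64(199)), (np.int64(-22), np.int64(16), np.int64(197))]
224 [(np.int64(-527), np.int64(-280), np.int64(-3)), (np.int64(-522), np.int64(-260), np.int64(0)), (np.int64(-530), np.int64(-246), np.int64(-1)), (np.int64(-539), np.int64(-231), np.int64(-3)), (np.int64(-19), np.int64(-35), np.int64(187)), (np.int64(-21), np.int64(-22), np.int64(188)), (np.int64(-23), np.int64(-10), np.int64(188)), (np.int64(-18), np.int64(4), np.int64(191)), (np.int64(-18), np.int64(17), np.int64(192))]
226 [(np.int64(-488), np.int64(-265), np.int64(2)), (np.int64(-509), np.int64(-256), np.int64(-4)), (np.int64(100), np.int64(-18), np.int64(222)), (np.int64(122), np.int64(2), np.int64(232)), (np.int64(91), np.int64(3), np.int64(221)), (np.int6
[... 11453 characters left out ...]
nt64(47), np.int64(274)), (np.int64(77), np.int64(50), np.int64(274)), (np.int64(82), np.int64(48), np.int64(273)), (np.int64(78), np.int64(50), np.int64(272)), (np.int64(88), np.int64(50), np.int64(272)), (np.int64(81), np.int64(51), np.int64(270)), (np.int64(79), np.int64(47), np.int64(266)), (np.int64(81), np.int64(51), np.int64(267)), (np.int64(78), np.int64(47), np.int64(263)), (np.int64(80), np.int64(51), np.int64(264)), (np.int64(73), np.int64(46), np.int64(258)), (np.int64(82), np.int64(51), np.int64(262)), (np.int64(83), np.int64(49), np.int64(259)), (np.int64(78), np.int64(50), np.int64(257)), (np.int64(77), np.int64(47), np.int64(253)), (np.int64(77), np.int64(50), np.int64(254))]
```

```bash
python3 - <<'E'
from h import *
from scipy.spatial.transform import Rotation as R
np.set_printoptions(precision=3,suppress=True)
s=manip.observe(); M=R.from_quat(s["tcp_rot"]).as_matrix(); print(M)
xd=np.array([-np.sin(TH),np.cos(TH),0])
C=cloud("top",np.load("top0.npy"))[190:275,255:405].reshape(-1,3)
yd=np.array([-np.cos(TH),-np.sin(TH),0]); Q=(C-O)*1000; Q=np.c_[Q@xd,Q@yd,Q[:,2]]
for x in range(-120,30,10):
    k=(abs(Q[:,0]-x)<5)&(abs(Q[:,1]+5)<20); print(x,np.percentile(Q[k,2],95) if k.any() else None)
for s_ in (1,-1):
    z=s_*xd; y=np.array([0,0,-1]); x=np.cross(y,z); D=np.c_[x,y,z]
    print(s_,"turn tool frame",R.from_matrix(M.T@D).as_rotvec())
print(w((161,-4.7,207)), w((89.5,-4.7,158)))
E
```

```text
[[ 0.947 -0.001  0.32 ]
 [-0.32  -0.002  0.947]
 [-0.    -1.    -0.002]]
-120 8.24253184919709
-110 278.5189574611338
-100 286.5180101326956
-90 293.5539362012795
-80 294.1404808575251
-70 281.4639582424019
-60 272.6445510993374
-50 261.8063636538998
-40 248.73799278776173
-30 227.10341371525422
-20 203.75967939123618
-10 185.10704317076238
0 165.67394635428957
10 142.35605500870972
20 161.08537042756052
1 turn tool frame [ 0.002 -0.446 -0.001]
-1 turn tool frame [0.001 2.696 0.002]
[0.573 0.074 0.207] [0.582 0.003 0.158]
```

```bash
cat >> h.py <<'E'
from scipy.spatial.transform import Rotation as Rr
def state():
    s=manip.observe(); xd=np.array([-np.sin(TH),np.cos(TH),0]); yd=np.array([-np.cos(TH),-np.sin(TH),0]); B=np.c_[xd,yd,[0,0,1]]
    p=(s["eef_pos"]-O)@B*1000; M=Rr.from_quat(s["tcp_rot"]).as_matrix()
    return s["time_s"],p,B.T@M,s["force"]@B,s["opening"]
def go(target):
    t,p,M,F,o=state(); d=M.T@(np.array(target)-p); print("t",t,"inst",p.round(1),"tool axes(cols) in inst\n",M.round(3),"F",F.round(1),"shift cm",(d/10).round(2))
E
python3 -m pendant '[[0,0,0,0,0,-0.1115,0],[0,0,0,0,0,-0.1115,0],[0,0,0,0,0,-0.1115,0],[0,0,0,0,0,-0.1115,0],[0,0,0,0,0,0,0]]'
python3 -c "
from h import *
go((200,-4.7,235))"
```

```text
time_s: 0.52
eef_pos: [0.1919, 0.5681, 0.218]
tcp_rot: [0.706, 0.044, -0.045, -0.705]
force: [-0.2, -0.6, -0.1]
opening: 0.0646
t 0.5167 inst [697.1 314.6 218. ] tool axes(cols) in inst
 [[ 0.006 -0.001  1.   ]
 [-1.     0.001  0.006]
 [-0.001 -1.    -0.001]] F [-0.6  0.2 -0.1] shift cm [ 31.66  -1.67 -49.89]
```

```bash

python3 -m pendant '[[0,1.5,-0.1,-2.4,0,0,0],[0,1.6,-0.1,-2.5,0,0,0],[0,1.6,-0.1,-2.5,0,0,0],[0,1.6,-0.1,-2.5,0,0,0],[0,1.6,-0.1,-2.5,0,0,0],[0,1.6,-0.1,-2.5,0,0,0],[0,1.6,-0.1,-2.5,0,0,0],[0,1.6,-0.1,-2.5,0,0,0],[0,1.6,-0.1,-2.5,0,0,0],[0,1.6,-0.1,-2.5,0,0,0]]'
python3 -m pendant '[[0,1.6,-0.1,-2.5,0,0,0],[0,1.6,-0.1,-2.5,0,0,0],[0,1.6,-0.1,-2.5,0,0,0],[0,1.6,-0.1,-2.5,0,0,0],[0,1.6,-0.1,-2.5,0,0,0],[0,1.6,-0.1,-2.5,0,0,0],[0,1.6,-0.1,-2.5,0,0,0],[0,1.6,0,-2.0,0,0,0],[0,1.4,0,-1,0,0,0],[0,0,0,0,0,0,0]]'
python3 - <<'E'
from h import *
go((200,-4.7,225))
for n,c in (("side",(230,130,390,300)),("top",(240,185,400,275))):
    im,d=manip.read_camera(n); np.save(n+"1.npy",d); cv2.imwrite(f"pics/{n}1.png",im); u0,v0,u1,v1=c; k=4 if n=="side" else 5
    cv2.imwrite(f"pics/{n}1c.png",cv2.resize(im[v0:v1,u0:u1],None,fx=3.5 if n=="side" else 5,fy=3.5 if n=="side" else 5,interpolation=cv2.INTER_CUBIC))
E
```

```text
time_s: 1.35
eef_pos: [0.3803, 0.339, 0.2285]
tcp_rot: [0.706, 0.041, -0.041, -0.706]
force: [-0.0, -0.2, 0.1]
opening: 0.001
time_s: 2.18
eef_pos: [0.5471, 0.1514, 0.2351]
tcp_rot: [0.706, 0.04, -0.04, -0.706]
force: [0.4, 1.1, -0.2]
opening: 0.0006
t 2.1833 inst [240.9  11.8 235.1] tool axes(cols) in inst
 [[-0.007 -0.001  1.   ]
 [-1.    -0.    -0.007]
 [ 0.    -1.    -0.001]] F [ 1.  -0.6 -0.2] shift cm [ 1.68  1.01 -4.07]
```

View pics/side1c.png

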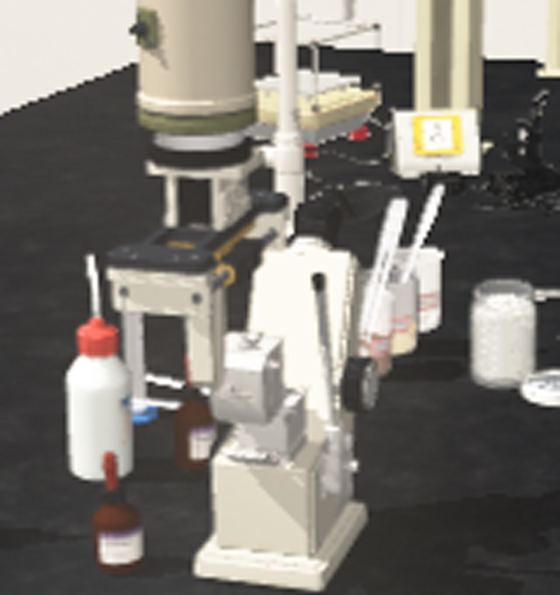

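View pics/top1c.png

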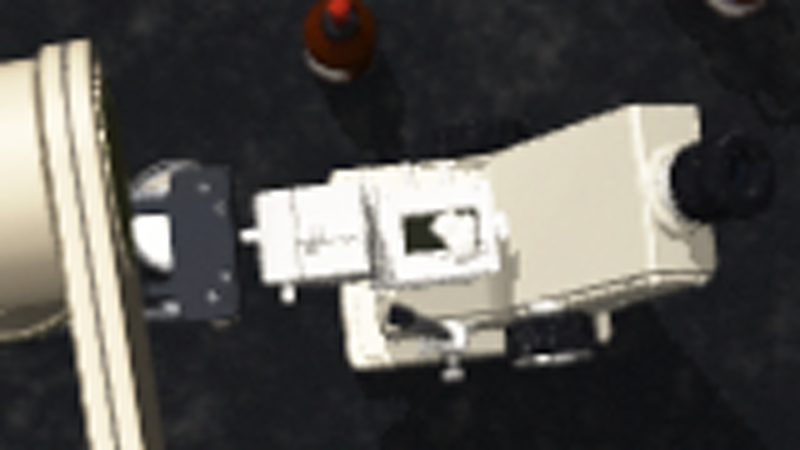

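```bash
python3 - <<'E'
from h import *
f,cx,cy,R,t=cal("side"); print("cam",-R.T@t, f)
for p in [(.547,.151,.235),(.573,.057,.2),(.588,-.08,0)]:
    print(p,proj("side",p),R@np.array(p)+t)
d=np.load("side1.npy"); C=cloud("side",d)
for u,v in [(270,225),(287,235),(302,238),(280,205)]: print(u,v,d[v,u],C[v,u])
E
```

```text
cam [-0.0732516   1.33931889  0.73674692] 549.2975559078684
(0.547, 0.151, 0.235) (np.float64(288.99627050755083), np.float64(239.58900811343315)) [-0.07344417 -0.00459987  1.42938749]
(0.573, 0.057, 0.2) (np.float64(296.3248902484068), np.float64(239.10049448422495)) [-0.05827221 -0.00629205  1.53187626]
(0.588, -0.08, 0) (np.float64(313.0507902695399), np.float64(283.8789959354303)) [-0.01309495  0.13355577  1.72525569]
270 225 1.9761046 [ 0.85356177 -0.29289097  0.09314974]
287 235 1.4135813 [0.54639464 0.16234825 0.25166315]
302 238 1.5218047 [0.55480539 0.05800495 0.20615008]
280 205 1.2939681 [0.51837547 0.2453939  0.35901498]
```

View pics/side1.png

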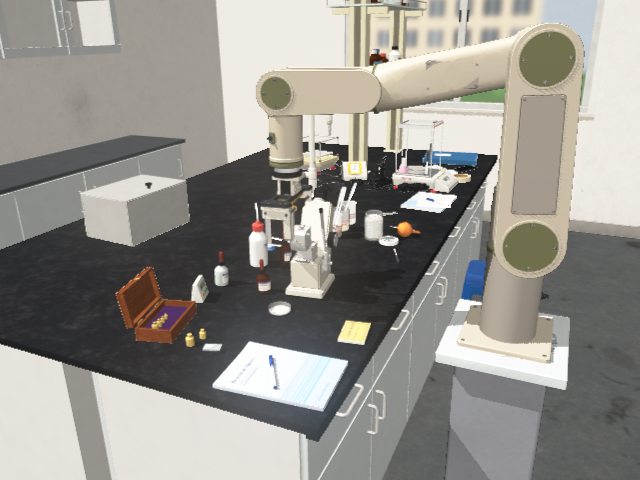

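```bash
python3 - <<'E'
from h import *
a=cv2.imread("pics/top0.png")[215:250,285:320]; b=cv2.imread("pics/side0.png")[220:265,285:320]
cv2.imwrite("pics/z.png",np.hstack([cv2.resize(a,(400,400),interpolation=cv2.INTER_CUBIC),cv2.resize(b,(350,450),interpolation=cv2.INTER_CUBIC)[:400]]))
np.set_printoptions(linewidth=200)
print((np.load("top0.npy")[226:238,286:296]*1000).astype(int))
print((cloud("top",np.load("top0.npy"))[226:238,286:296,2]*1000).astype(int))
go((161,-4.7,212))
E
```

```text
[[1722 1743 1735 1737 1742 1743 1523 1523 1528 1521]
 [1727 1738 1750 1738 1746 1747 1522 1528 1520 1520]
 [1736 1745 1748 1748 1747 1743 1526 1531 1519    0]
 [1724 1741 1746 1745 1742 1750 1519 1522 1521 1519]
 [1735 1735 1745 1738 1738 1742 1529 1522 1520 1520]
 [1746 1733 1737 1542 1539 1543 1525 1522 1519 1513]
 [1739 1744 1736 1540 1544 1541 1528 1514 1520 1522]
 [1739 1737 1747 1734 1740 1741 1524 1521 1516 1514]
 [1736 1737 1743 1748 1747 1742 1528 1528 1522 1518]
 [1735 1740 1737 1747 1740 1737 1527 1516 1515 1517]
 [1740 1738 1738 1743 1733 1741 1736 1523 1521 1517]
 [1738 1738 1743 1747 1742 1741 1742 1520 1519 1520]]
[[  21    0    8    6    1    0  218  218  213  221]
 [  16    5   -6    5   -2   -3  219  213  221  221]
 [   7   -2   -5   -4   -3    0  215  210  222 1732]
 [  18    2   -2   -2    0   -7  221  219  219  221]
 [   7    7   -2    3    4    0  211  218  220  220]
 [  -4    8    4  199  202  197  215  218  221  227]
 [   2   -2    5  201  196  199  212  226  220  218]
 [   2    4   -5    7    1    0  215  219  224  225]
 [   5    4   -1   -6   -5    0  212  211  217  221]
 [   6    1    3   -6    0    3  212  223  224  222]
 [   0    2    2   -2    7    0    4  216  218  222]
 [   2    2   -2   -6   -1    0   -1  219  220  218]]
t 2.2833 inst [243.2  13.6 235. ] tool axes(cols) in inst
 [[-0.004  0.     1.   ]
 [-1.     0.001 -0.004]
 [-0.001 -1.     0.   ]] F [-0.4  0.6 -0.6] shift cm [ 1.86  2.3  -8.21]
```

View pics/z.png

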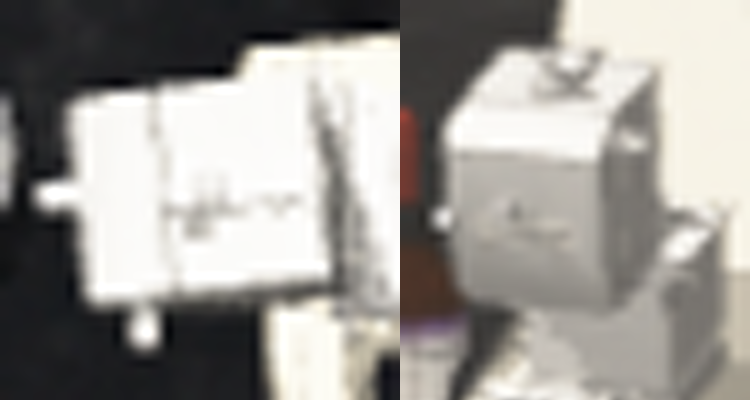

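```bash
python3 - <<'E'
from h import *
xd=np.array([-np.sin(TH),np.cos(TH),0]); yd=np.array([-np.cos(TH),-np.sin(TH),0])
for u,v,z in [(289,231.5,.198),(291.5,231.5,.198),(292,224,.218),(292,240,.218)]:
    q=(atz("top",u,v,z)-O)*1000; print(u,v,q@xd,q@yd)
go((190,-18,212))
E
```

```text
289 231.5 149.2745654911964 -7.864509763141684
291.5 231.5 142.8796325542265 -7.237598228449544
292 224 138.9877575150173 -24.027875971545434
292 240 142.7495398844563 16.566347742618266
t 2.2833 inst [243.2  13.6 235. ] tool axes(cols) in inst
 [[-0.004  0.     1.   ]
 [-1.     0.001 -0.004]
 [-0.001 -1.     0.   ]] F [-0.4  0.6 -0.6] shift cm [ 3.18  2.3  -5.31]
```

```bash

python3 -m pendant '[[0,0.5,0.4,-0.8,0,0,0],[0,0.6,0.4,-1,0,0,0],[0,0.6,0.4,-1,0,0,0],[0,0.6,0.4,-1,0,0,0],[0,0.6,0.4,-1,0,0,0],[0,0.4,0.3,-0.5,0,0,0],[0,0,0,0,0,0,0]]'
python3 -c "
from h import *
go((165,-19.5,212))"
```

```text
time_s: 2.87
eef_pos: [0.5848, 0.1036, 0.2113]
tcp_rot: [0.706, 0.041, -0.042, -0.706]
force: [-0.6, 0.0, 0.1]
opening: 0.0005
t 2.8667 inst [188.9 -19.9 211.3] tool axes(cols) in inst
 [[-0.002 -0.     1.   ]
 [-1.     0.002 -0.002]
 [-0.002 -1.    -0.   ]] F [0.1 0.6 0.1] shift cm [-0.03 -0.07 -2.39]
```

```bash

python3 -m pendant '[[0,0,0,-0.6,0,0,0],[0,0,0,-0.6,0,0,0],[0,0,0,-0.6,0,0,0],[0,0,0,-0.4,0,0,0],[0,0,0,0,0,0,0]]'
python3 - <<'E'
from h import *
go((161,-19.5,212))
im,d=manip.read_camera("top"); np.save("top2.npy",d); cv2.imwrite("pics/top2.png",cv2.resize(im[200:270,255:375],None,fx=6,fy=6,interpolation=cv2.INTER_CUBIC))
im,d=manip.read_camera("side"); cv2.imwrite("pics/side2.png",cv2.resize(im[170:290,240:360],None,fx=5,fy=5,interpolation=cv2.INTER_CUBIC))
E
```

```text
time_s: 3.28
eef_pos: [0.5872, 0.0825, 0.213]
tcp_rot: [0.706, 0.042, -0.042, -0.706]
force: [-0.5, 0.4, -1.0]
opening: 0.0004
t 3.2833 inst [167.6 -19.7 213. ] tool axes(cols) in inst
 [[-0. -0.  1.]
 [-1. -0. -0.]
 [ 0. -1. -0.]] F [ 0.4  0.4 -1. ] shift cm [-0.02  0.1  -0.66]
```

View pics/top2.png

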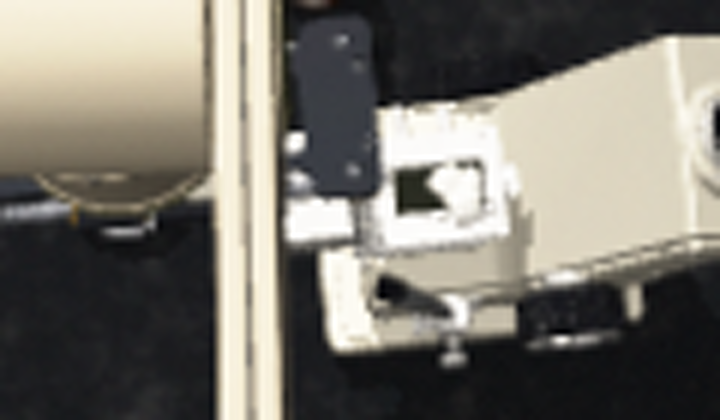

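View pics/side2.png

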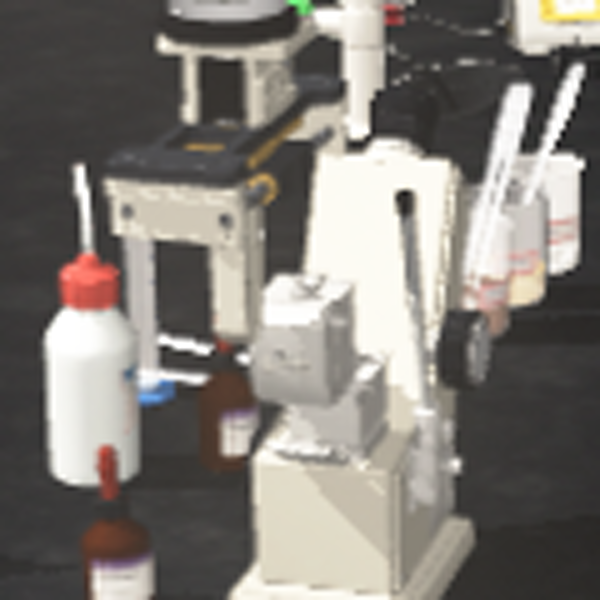

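```bash
python3 - <<'E'
from h import *
u,v=proj("side",manip.observe()["eef_pos"]); print((u-240)*5,(v-170)*5)
for p in [(143,-28,215),(143,18,215),(150,-19.7,213),(185,-19.7,213)]:
    u,v=proj("side",w(p)); print(p,(u-240)*5,(v-170)*5)
d,_=0,0
im,d=manip.read_camera("side"); C=cloud("side",d)
xd=np.array([-np.sin(TH),np.cos(TH),0]); yd=np.array([-np.cos(TH),-np.sin(TH),0]); Q=(C-O)*1000
for v in (225,230,234,236,238):
  print(v,[(u,int(Q[v,u]@xd),int(Q[v,u]@yd),int(Q[v,u,2])) for u in range(282,312,3)])
go((0,0,0))
E
```

```text
236.9991446556233 335.80291941123164
(143, -28, 215) 238.48785310904418 315.602059449488
(143, 18, 215) 316.52009713678694 322.8984949956529
(150, -19.7, 213) 248.3081458926523 324.44650206320006
(185, -19.7, 213) 226.3937984294526 345.81309871952044
225 [(282, -515, -301, -5), (285, 188, -17, 255), (288, 184, -10, 254), (291, 166, -8, 248), (294, -522, -251, -3), (297, 90, -18, 222), (300, 114, 0, 231), (303, 90, 0, 223), (306, -14, -27, 186), (309, -11, -16, 188)]
230 [(282, -439, -273, 1), (285, 184, -19, 239), (288, 184, -11, 240), (291, 166, -9, 234), (294, 126, -15, 219), (297, 122, -7, 219), (300, 118, 0, 218), (303, 120, 9, 220), (306, 118, 18, 220), (309, 106, 22, 216)]
234 [(282, -390, -254, 3), (285, 187, -18, 229), (288, 188, -10, 229), (291, 167, -9, 222), (294, 136, -11, 211), (297, 142, 0, 214), (300, 135, 5, 212), (303, 145, 17, 217), (306, 131, 21, 212), (309, 138, 33, 216)]
236 [(282, -375, -249, 0), (285, 180, -21, 220), (288, 177, -14, 219), (291, 162, -11, 215), (294, 143, -9, 208), (297, 143, 0, 209), (300, 140, 7, 208), (303, 139, 15, 209), (306, 134, 22, 208), (309, 104, 21, 197)]
238 [(282, -354, -241, 0), (285, 166, -27, 209), (288, 174, -15, 212), (291, 143, -18, 201), (294, 142, -9, 202), (297, 141, -1, 202), (300, 141, 7, 203), (303, 140, 16, 203), (306, 130, 21, 200), (309, 103, 21, 190)]
t 3.4333 inst [168.5 -19.7 212.8] tool axes(cols) in inst
 [[ 0.  0.  1.]
 [-1. -0.  0.]
 [ 0. -1.  0.]] F [ 0.2 -0.8  0.3] shift cm [ -1.98  21.28 -16.86]
```

```bash
python3 - <<'E'
import numpy as np
p=None
for a in [1.55,1.45,1.35,1.25,1.15,1.05,.95,.85,.75,.65,.55,.45,.35,.25,.15,.1,.05,0]:
    x=89.5+17.5-54*np.cos(a)+54*np.sin(a); z=158+54*np.sin(a)+54*np.cos(a)
    print(a,round(x,1),round(z,1), "" if p is None else (round(x-p[0],1),round(z-p[1],1))); p=(x,z)
E
```

```text
1.55 159.9 213.1 
1.45 154.1 218.1 (np.float64(-5.8), np.float64(5.0))
1.35 147.9 222.5 (np.float64(-6.2), np.float64(4.4))
1.25 141.2 226.3 (np.float64(-6.6), np.float64(3.8))
1.15 134.2 229.3 (np.float64(-7.0), np.float64(3.1))
1.05 127.0 231.7 (np.float64(-7.3), np.float64(2.4))
0.95 119.5 233.3 (np.float64(-7.5), np.float64(1.6))
0.85 111.9 234.2 (np.float64(-7.6), np.float64(0.9))
0.75 104.3 234.3 (np.float64(-7.6), np.float64(0.1))
0.65 96.7 233.7 (np.float64(-7.6), np.float64(-0.7))
0.55 89.2 232.3 (np.float64(-7.5), np.float64(-1.4))
0.45 81.9 230.1 (np.float64(-7.3), np.float64(-2.1))
0.35 74.8 227.2 (np.float64(-7.1), np.float64(-2.9))
0.25 68.0 223.7 (np.float64(-6.8), np.float64(-3.6))
0.15 61.7 219.5 (np.float64(-6.4), np.float64(-4.2))
0.1 58.7 217.1 (np.float64(-3.0), np.float64(-2.3))
0.05 55.8 214.6 (np.float64(-2.9), np.float64(-2.5))
0 53.0 212.0 (np.float64(-2.8), np.float64(-2.6))
```

```bash

python3 -m pendant '[[0,0,0,-0.3,0,0,0],[0,0,0,-0.3,0,0,0],[0,0,0,-0.2,0,0,0],[0,0,-0.25,-0.29,0,0,0],[0,0,-0.25,-0.29,0,0,0],[0,0,-0.22,-0.31,0,0,0],[0,0,-0.22,-0.31,0,0,0],[0,0,0,0,0,0,0]]'
python3 - <<'E'
from h import *
go((147.9,-19.5,222.5))
im,d=manip.read_camera("side"); cv2.imwrite("pics/side3.png",cv2.resize(im[170:290,240:360],None,fx=5,fy=5,interpolation=cv2.INTER_CUBIC))
E
```

```text
time_s: 4.1
eef_pos: [0.5899, 0.0627, 0.2229]
tcp_rot: [0.706, 0.043, -0.042, -0.706]
force: [0.1, -0.3, 0.1]
opening: 0.0002
t 4.1 inst [147.7 -20.  222.9] tool axes(cols) in inst
 [[-0.    -0.     1.   ]
 [-1.    -0.001 -0.   ]
 [ 0.001 -1.    -0.   ]] F [-0.3 -0.   0.1] shift cm [-0.05  0.04  0.02]
```

View pics/side3.png

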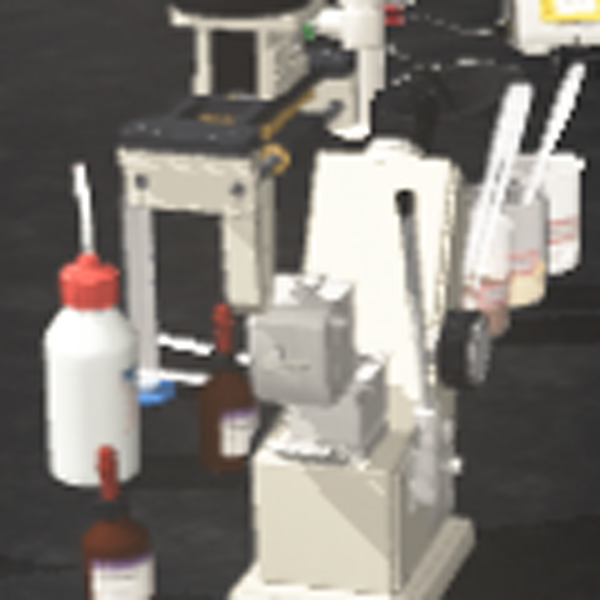

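```bash
python3 -m pendant '[[0,0,0.2,0.8,0,0,0],[0,0,0.2,0.8,0,0,0],[0,0,0.4,0.6,0,0,0],[0,0,0.6,0,0,0,0],[0,0,0.6,0,0,0,0],[0,0,0.3,0,0,0,0],[0,0,0,0,0,0,0]]'
python3 - <<'E'
from h import *
go((160,-19.5,200))
im,d=manip.read_camera("side"); cv2.imwrite("pics/side4.png",cv2.resize(im[170:290,240:360],None,fx=5,fy=5,interpolation=cv2.INTER_CUBIC))
C=cloud("side",d)
xd=np.array([-np.sin(TH),np.cos(TH),0]); yd=np.array([-np.cos(TH),-np.sin(TH),0]); Q=(C-O)*1000
for v in range(224,254,2):
  print(v,[(u,int(Q[v,u]@xd),int(Q[v,u]@yd),int(Q[v,u,2])) for u in range(294,306,3)])
E
```

```text
time_s: 4.73
eef_pos: [0.586, 0.0852, 0.1974]
tcp_rot: [0.706, 0.042, -0.043, -0.706]
force: [-0.1, -0.3, -0.3]
opening: 0.0002
t 4.7333 inst [170.5 -18.8 197.4] tool axes(cols) in inst
 [[ 0.     0.     1.   ]
 [-1.     0.002  0.   ]
 [-0.002 -1.     0.   ]] F [-0.2  0.1 -0.3] shift cm [ 0.06 -0.26 -1.05]
224 [(294, -526, -253, 0), (297, -532, -242, -1), (300, -541, -232, -3), (303, -17, -37, 187)]
226 [(294, -499, -243, 0), (297, 93, -17, 220), (300, 123, 2, 232), (303, 96, 1, 223)]
228 [(294, 112, -20, 220), (297, 113, -10, 221), (300, 123, 1, 226), (303, 104, 4, 220)]
230 [(294, 127, -14, 220), (297, 126, -5, 220), (300, 121, 1, 219), (303, 125, 11, 221)]
232 [(294, 141, -9, 219), (297, 138, -1, 219), (300, 139, 7, 220), (303, 131, 13, 218)]
234 [(294, 141, -10, 213), (297, 144, 0, 215), (300, 140, 7, 214), (303, 137, 15, 214)]
236 [(294, 144, -9, 208), (297, 140, -1, 208), (300, 143, 8, 209), (303, 139, 15, 209)]
238 [(294, 145, -8, 203), (297, 134, -4, 199), (300, 143, 8, 204), (303, 143, 17, 205)]
240 [(294, 148, -7, 198), (297, 142, -1, 196), (300, 142, 7, 197), (303, 143, 17, 199)]
242 [(294, 144, -9, 190), (297, 146, 0, 192), (300, 149, 9, 194), (303, 139, 15, 191)]
244 [(294, 142, -10, 184), (297, 141, -1, 184), (300, 137, 5, 183), (303, 144, 17, 187)]
246 [(294, 145, -9, 179), (297, 140, -2, 178), (300, 137, 5, 177), (303, 136, 14, 178)]
248 [(294, 130, -15, 166), (297, 134, -4, 169), (300, 140, 6, 172), (303, 138, 14, 172)]
250 [(294, 130, -15, 160), (297, 130, -6, 161), (300, 136, 4, 165), (303, 135, 13, 165)]
252 [(294, -241, -152, -3), (297, 18, -46, 107), (300, 83, -14, 136), (303, 79, -6, 135)]
```

View pics/side4.png

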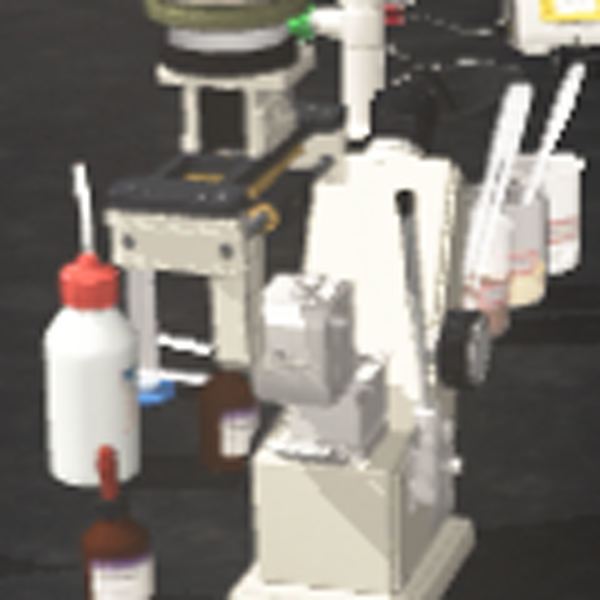

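```bash
python3 - <<'E'
from h import *
im,d=manip.read_camera("top"); np.save("top4.npy",d)
cv2.imwrite("pics/top4.png",cv2.resize(im[200:270,255:375],None,fx=6,fy=6,interpolation=cv2.INTER_CUBIC))
C=cloud("top",d); xd=np.array([-np.sin(TH),np.cos(TH),0]); yd=np.array([-np.cos(TH),-np.sin(TH),0]); Q=(C-O)*1000
for u in (306,308,310,312,314): print(u,[(v,int(Q[v,u]@xd),int(Q[v,u]@yd),int(Q[v,u,2])) for v in range(198,246,3)])
go((0,0,0))
E
```

```text
306 [(198, 99, -114, 45), (201, 101, -113, -1), (204, 97, -55, 323), (207, 97, -48, 323), (210, 98, -40, 326), (213, 99, -34, 323), (216, 99, -26, 329), (219, 100, -19, 327), (222, 101, -12, 324), (225, 101, -5, 325), (228, 102, 1, 323), (231, 103, 8, 322), (234, 105, 5, 224), (237, 106, 12, 222), (240, 107, 18, 201), (243, 112, 9, 9)]
308 [(198, 94, -114, 41), (201, 95, -112, 0), (204, 92, -54, 324), (207, 93, -47, 324), (210, 93, -40, 326), (213, 94, -32, 332), (216, 95, -26, 321), (219, 95, -19, 325), (222, 96, -12, 321), (225, 97, -4, 329), (228, 98, 1, 318), (231, 98, 9, 327), (234, 101, 5, 215), (237, 101, 13, 221), (240, 102, 18, 200), (243, 106, 9, 3)]
310 [(198, 88, -114, 42), (201, 89, -111, 6), (204, 87, -54, 326), (207, 88, -47, 323), (210, 89, -39, 329), (213, 89, -32, 329), (216, 90, -26, 322), (219, 91, -19, 323), (222, 91, -11, 327), (225, 92, -4, 326), (228, 93, 2, 325), (231, 93, 9, 326), (234, 95, 5, 219), (237, 96, 13, 223), (240, 97, 18, 189), (243, 100, 12, 22)]
312 [(198, 82, -115, 29), (201, 83, -110, 7), (204, 83, -53, 327), (207, 83, -46, 327), (210, 84, -40, 321), (213, 85, -32, 324), (216, 85, -25, 329), (219, 86, -17, 329), (222, 87, -11, 326), (225, 87, -4, 323), (228, 88, 3, 328), (231, 89, 9, 325), (234, 90, 14, 299), (237, 91, 14, 226), (240, 92, 18, 179), (243, 95, 12, 26)]
314 [(198, 77, -119, 1), (201, 77, -110, 0), (204, 78, -53, 324), (207, 79, -47, 319), (210, 79, -39, 326), (213, 80, -32, 326), (216, 81, -25, 323), (219, 81, -18, 321), (222, 82, -10, 329), (225, 83, -3, 327), (228, 83, 3, 329), (231, 84, 10, 329), (234, 85, 14, 296), (237, 86, 11, 186), (240, 87, 18, 183), (243, 89, 13, 26)]
t 4.8333 inst [170.3 -19.5 198.7] tool axes(cols) in inst
 [[-0.    -0.     1.   ]
 [-1.     0.001 -0.   ]
 [-0.001 -1.    -0.   ]] F [0.  0.5 0.2] shift cm [ -1.94  19.87 -17.03]
```

View pics/top4.png

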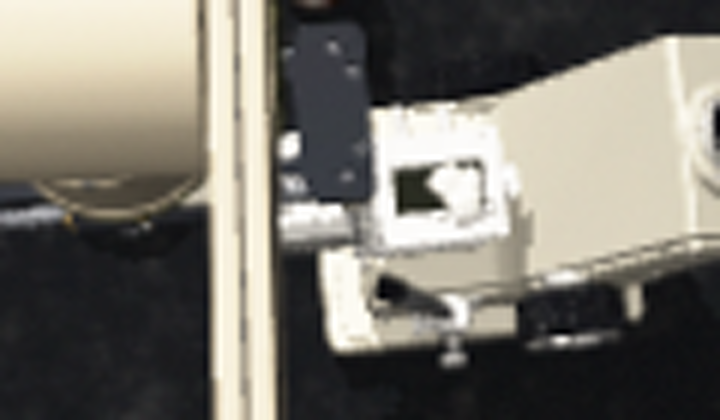

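```bash

python3 -m pendant '[[0,-0.1,-0.4,-0.3,0,0,0],[0,0,0,-0.3,0,0,0],[0,0,0,-0.3,0,0,0],[0,0,0,-0.3,0,0,0],[0,0,0,-0.3,0,0,0],[0,0,0,0,0,0,0]]'
python3 - <<'E'
from h import *
go((160,-19.5,200))
im,d=manip.read_camera("side"); cv2.imwrite("pics/side5.png",cv2.resize(im[170:290,240:360],None,fx=5,fy=5,interpolation=cv2.INTER_CUBIC))
E
```

```text
time_s: 5.33
eef_pos: [0.5879, 0.0714, 0.2044]
tcp_rot: [-0.705, -0.043, 0.042, 0.707]
force: [-2.5, 7.1, 5.8]
opening: 0.0005
t 5.3333 inst [156.6 -19.1 204.4] tool axes(cols) in inst
 [[ 0.001  0.003  1.   ]
 [-1.    -0.002  0.001]
 [ 0.002 -1.     0.003]] F [7.3 1.6 5.8] shift cm [0.04 0.44 0.34]
```

View pics/side5.png

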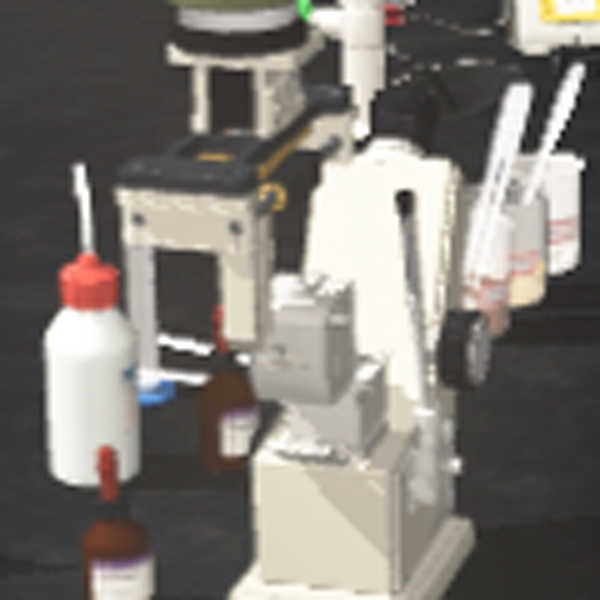

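```bash
python3 - <<'E'
import numpy as np
p=(156.6,204.4)
for a in np.arange(1.42,-.01,-.05):
    r=min(55,41.5+(1.47-a)*28)
    x=107-r*np.cos(a)+54*np.sin(a); z=158+r*np.sin(a)+54*np.cos(a)
    print(round(a,2),round(r,1),round(x,1),round(z,1),"tz",round((x-p[0])/10,2),"ty",round(-(z-p[1])/10,2)); p=(x,z)
E
```

```text
1.42 42.9 153.9 208.5 tz -0.27 ty -0.41
1.37 44.3 151.1 212.2 tz -0.29 ty -0.37
1.32 45.7 148.0 215.7 tz -0.31 ty -0.35
1.27 47.1 144.6 219.0 tz -0.33 ty -0.33
1.22 48.5 141.0 222.1 tz -0.36 ty -0.31
1.17 49.9 137.3 225.0 tz -0.38 ty -0.29
1.12 51.3 133.3 227.7 tz -0.4 ty -0.27
1.07 52.7 129.1 230.2 tz -0.42 ty -0.25
1.02 54.1 124.7 232.4 tz -0.44 ty -0.22
0.97 55 120.5 233.9 tz -0.42 ty -0.15
0.92 55 116.6 234.5 tz -0.38 ty -0.06
0.87 55 112.8 234.9 tz -0.38 ty -0.04
0.82 55 109.0 235.1 tz -0.38 ty -0.02
0.77 55 105.1 235.1 tz -0.39 ty -0.0
0.72 55 101.3 234.9 tz -0.38 ty 0.02
0.67 55 97.4 234.5 tz -0.38 ty 0.04
0.62 55 93.6 233.9 tz -0.38 ty 0.06
0.57 55 89.8 233.1 tz -0.38 ty 0.08
0.52 55 86.1 232.2 tz -0.37 ty 0.1
0.47 55 82.4 231.1 tz -0.37 ty 0.11
0.42 55 78.8 229.7 tz -0.36 ty 0.13
0.37 55 75.2 228.2 tz -0.35 ty 0.15
0.32 55 71.8 226.6 tz -0.35 ty 0.17
0.27 55 68.4 224.7 tz -0.34 ty 0.18
0.22 55 65.1 222.7 tz -0.33 ty 0.2
0.17 55 61.9 220.5 tz -0.32 ty 0.22
0.12 55 58.9 218.2 tz -0.31 ty 0.23
0.07 55 55.9 215.7 tz -0.29 ty 0.25
0.02 55 53.1 213.1 tz -0.28 ty 0.26
```

```bash

python3 -m pendant '[[0,0,-0.38,-0.28,0,0,0],[0,0,-0.36,-0.3,0,0,0],[0,0,-0.35,-0.31,0,0,0],[0,0,-0.33,-0.33,0,0,0],[0,0,0,0,0,0,0]]'
python3 - <<'E'
from h import *
go((144.6,-19,219))
im,d=manip.read_camera("side"); cv2.imwrite("pics/side6.png",cv2.resize(im[170:290,240:360],None,fx=5,fy=5,interpolation=cv2.INTER_CUBIC))
E
```

```text
time_s: 5.8
eef_pos: [0.5895, 0.0571, 0.2182]
tcp_rot: [0.706, 0.043, -0.042, -0.706]
force: [-1.1, 0.3, 1.0]
opening: 0.0006
t 5.8 inst [142.2 -19.  218.2] tool axes(cols) in inst
 [[-0.001 -0.001  1.   ]
 [-1.    -0.001 -0.001]
 [ 0.001 -1.    -0.001]] F [0.4 1.1 1. ] shift cm [ 0.   -0.08  0.24]
```

View pics/side6.png

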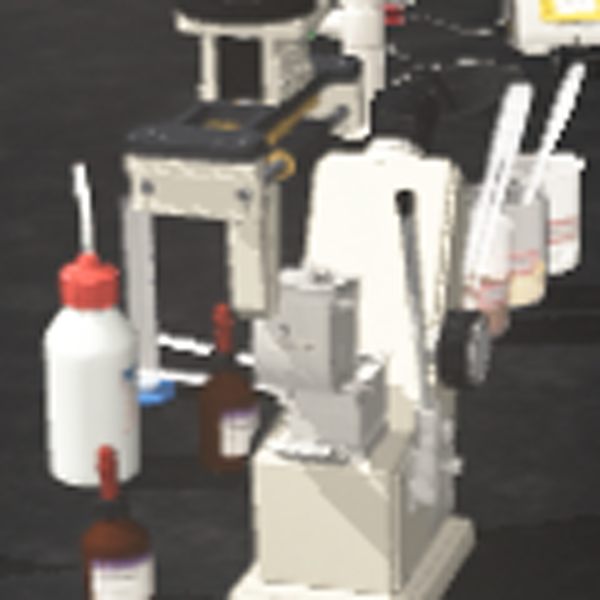

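```bash

python3 -m pendant '[[0,0,-0.33,-0.36,0,0,0],[0,0,-0.29,-0.38,0,0,0],[0,0,-0.27,-0.4,0,0,0],[0,0,-0.25,-0.42,0,0,0],[0,0,-0.2,-0.44,0,0,0],[0,0,-0.13,-0.42,0,0,0],[0,0,-0.06,-0.38,0,0,0],[0,0,-0.04,-0.38,0,0,0],[0,0,0,0,0,0,0]]'
python3 - <<'E'
from h import *
go((109,-19,235.1))
im,d=manip.read_camera("side"); cv2.imwrite("pics/side7.png",cv2.resize(im[170:290,240:360],None,fx=5,fy=5,interpolation=cv2.INTER_CUBIC))
E
```

```text
time_s: 6.6
eef_pos: [0.5933, 0.0258, 0.2346]
tcp_rot: [0.706, 0.043, -0.042, -0.706]
force: [-3.5, 1.3, 8.4]
opening: 0.0002
t 6.6 inst [110.6 -19.  234.6] tool axes(cols) in inst
 [[-0.    -0.     1.   ]
 [-1.    -0.002 -0.   ]
 [ 0.002 -1.    -0.   ]] F [1.8 3.3 8.4] shift cm [-0.   -0.05 -0.16]
```

View pics/side7.png

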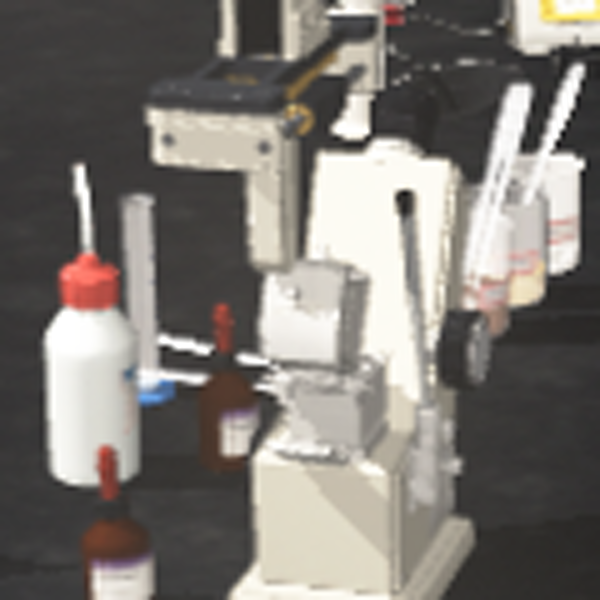

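```bash

python3 -m pendant '[[0,0,-0.02,-0.38,0,0,0],[0,0,0,-0.38,0,0,0],[0,0,0.02,-0.38,0,0,0],[0,0,0.04,-0.38,0,0,0],[0,0,0.06,-0.38,0,0,0],[0,0,0.08,-0.38,0,0,0],[0,0,0.1,-0.37,0,0,0],[0,0,0.11,-0.37,0,0,0],[0,0,0,0,0,0,0]]'
python3 - <<'E'
from h import *
go((82.4,-19,231.1))
im,d=manip.read_camera("side"); cv2.imwrite("pics/side8.png",cv2.resize(im[170:290,240:360],None,fx=5,fy=5,interpolation=cv2.INTER_CUBIC))
E
```

```text
time_s: 7.4
eef_pos: [0.5988, -0.0055, 0.2331]
tcp_rot: [0.707, 0.045, -0.04, -0.705]
force: [1.5, -1.7, 13.3]
opening: 0.0006
t 7.4 inst [ 78.9 -20.7 233.1] tool axes(cols) in inst
 [[-0.001 -0.003  1.   ]
 [-1.    -0.007 -0.001]
 [ 0.007 -1.    -0.003]] F [-1.9 -1.2 13.3] shift cm [-0.17  0.2   0.35]
```

View pics/side8.png

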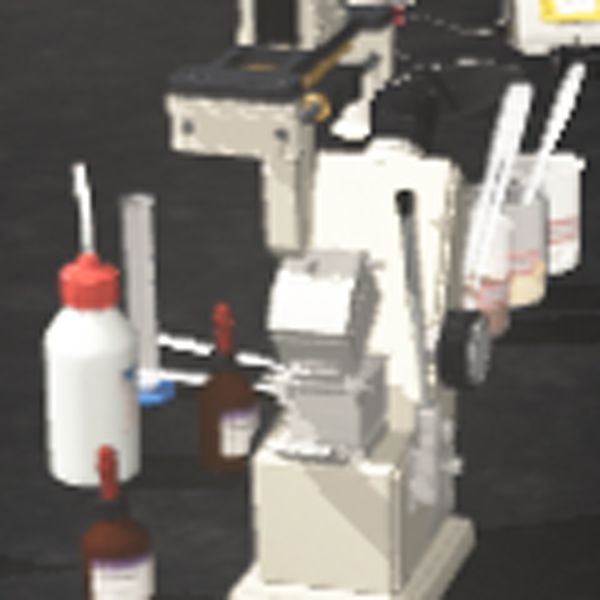

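```bash

python3 -m pendant '[[0,0,0.12,-0.28,0,0,0],[0,0,0.15,-0.29,0,0,0],[0,0,0.18,-0.29,0,0,0],[0,0,0,0,0,0,0]]'
python3 - <<'E'
from h import *
go((66.5,-19,225.3))
E
```

```text
time_s: 7.78
eef_pos: [0.6002, -0.0145, 0.2288]
tcp_rot: [0.707, 0.045, -0.039, -0.704]
force: [0.6, -3.5, 14.1]
opening: 0.0006
t 7.7833 inst [ 69.8 -21.  228.8] tool axes(cols) in inst
 [[-0.001 -0.004  1.   ]
 [-1.    -0.008 -0.001]
 [ 0.008 -1.    -0.004]] F [-3.5 -0.2 14.1] shift cm [-0.2   0.35 -0.33]
```

```bash

python3 -m pendant '[[0,0,0.2,-0.25,0,0,0],[0,0,0.21,-0.25,0,0,0],[0,0,0.22,-0.25,0,0,0],[0,0,0,0,0,0,0]]'
python3 - <<'E'
from h import *
go((54.5,-19,216.4))
im,d=manip.read_camera("side"); cv2.imwrite("pics/side9.png",cv2.resize(im[170:290,240:360],None,fx=5,fy=5,interpolation=cv2.INTER_CUBIC))
E
```

```text
time_s: 8.12
eef_pos: [0.6017, -0.0238, 0.2242]
tcp_rot: [0.708, 0.045, -0.038, -0.703]
force: [-0.4, -9.5, 21.0]
opening: 0.0002
t 8.1167 inst [ 60.4 -21.3 224.2] tool axes(cols) in inst
 [[-0.002 -0.008  1.   ]
 [-1.    -0.009 -0.002]
 [ 0.009 -1.    -0.008]] F [-9.4  1.5 21. ] shift cm [-0.24  0.78 -0.58]
```

View pics/side9.png

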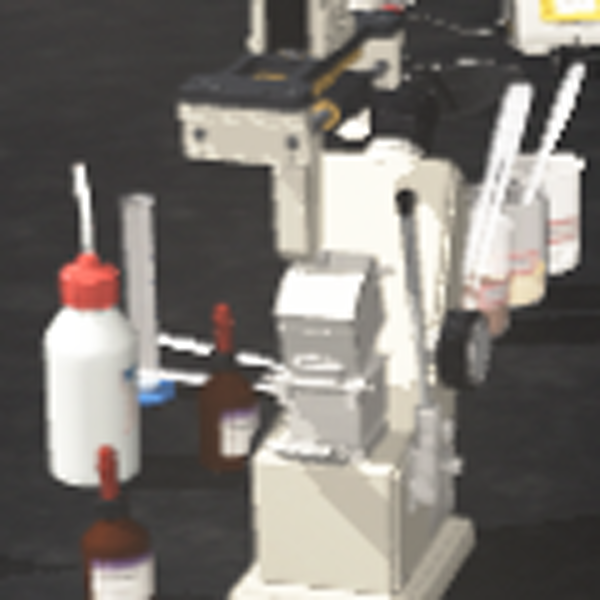

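```bash

python3 -m pendant '[[0,0,-0.2,0,0,0,0],[0,0,-0.3,0,0,0,0],[0,0,-0.4,0.2,0,0,0],[0,0,-0.6,0.3,0,0,0],[0,0,-1,0.5,0,0,0],[0,0,-1,0.5,0,0,0],[0,0,-1,0.5,0,0,0],[0,0,0,0,0,0,0]]'
python3 - <<'E'
from h import *
go((54.5,-19,216.4))
im,d=manip.read_camera("side"); np.save("s10.npy",d); cv2.imwrite("pics/side10.png",im)
im2,d2=manip.read_camera("top"); np.save("t10.npy",d2); cv2.imwrite("pics/top10.png",im2)
for a in (.15,.3):
    overlay("side",im,a,.95,(270,190,350,310),5,f"pics/os_{a}.png")
A=[cv2.imread(f"pics/os_{a}.png")for a in(.15,.3)]; cv2.imwrite("pics/os10.png",np.hstack(A))
C=cloud("side",d); xd=np.array([-np.sin(TH),np.cos(TH),0]); yd=np.array([-np.cos(TH),-np.sin(TH),0]); Q=(C-O)*1000
for v in range(218,262,2):
  print(v,[(u,int(Q[v,u]@xd),int(Q[v,u]@yd),int(Q[v,u,2])) for u in range(298,313,4)])
E
```

```text
time_s: 8.83
eef_pos: [0.5972, 0.0018, 0.2668]
tcp_rot: [0.706, 0.044, -0.041, -0.706]
force: [0.0, -0.2, 0.3]
opening: 0.0004
t 8.8333 inst [ 86.3 -19.9 266.8] tool axes(cols) in inst
 [[ 0.001 -0.001  1.   ]
 [-1.    -0.004  0.001]
 [ 0.004 -1.    -0.001]] F [-0.2  0.   0.3] shift cm [-0.12  5.04 -3.18]
218 [(298, -609, -264, -2), (302, -21, -41, 205), (306, -23, -29, 205), (310, -30, -18, 204)]
220 [(298, -576, -253, 0), (302, 51, -16, 224), (306, 51, -4, 225), (310, 52, 8, 227)]
222 [(298, -565, -249, -4), (302, 55, -15, 220), (306, 62, 0, 223), (310, 51, 7, 220)]
224 [(298, 67, -23, 217), (302, 72, -9, 219), (306, 66, 0, 219), (310, 69, 13, 221)]
226 [(298, 78, -19, 215), (302, 74, -8, 214), (306, 73, 3, 215), (310, 72, 14, 216)]
228 [(298, 78, -20, 208), (302, 82, -6, 211), (306, 80, 5, 211), (310, 83, 18, 213)]
230 [(298, 93, -14, 208), (302, 84, -5, 206), (306, 89, 7, 209), (310, 85, 18, 208)]
232 [(298, 96, -13, 203), (302, 92, -3, 203), (306, 90, 8, 203), (310, 85, 18, 202)]
234 [(298, 91, -16, 195), (302, 90, -3, 196), (306, 92, 8, 198), (310, 88, 19, 197)]
236 [(298, 90, 
[... 393 characters left out ...]
0, 87, 18, 166)]
246 [(298, 89, -17, 157), (302, 90, -5, 159), (306, 88, 6, 159), (310, 84, 17, 159)]
248 [(298, 86, -18, 149), (302, 82, -7, 149), (306, 90, 7, 153), (310, 87, 18, 154)]
250 [(298, 83, -20, 142), (302, 81, -8, 142), (306, 82, 4, 144), (310, 93, 20, 150)]
252 [(298, 83, -20, 135), (302, 75, -10, 133), (306, 81, 3, 137), (310, 81, 16, 138)]
254 [(298, 84, -20, 129), (302, 83, -8, 130), (306, 77, 2, 129), (310, 80, 15, 132)]
256 [(298, 82, -21, 122), (302, 77, -10, 121), (306, 85, 4, 126), (310, 87, 17, 128)]
258 [(298, 82, -21, 116), (302, 83, -8, 118), (306, 79, 2, 117), (310, 86, 17, 121)]
260 [(298, 129, -4, 130), (302, 129, 7, 132), (306, 127, 18, 132), (310, 77, 14, 111)]
```

View pics/os10.png

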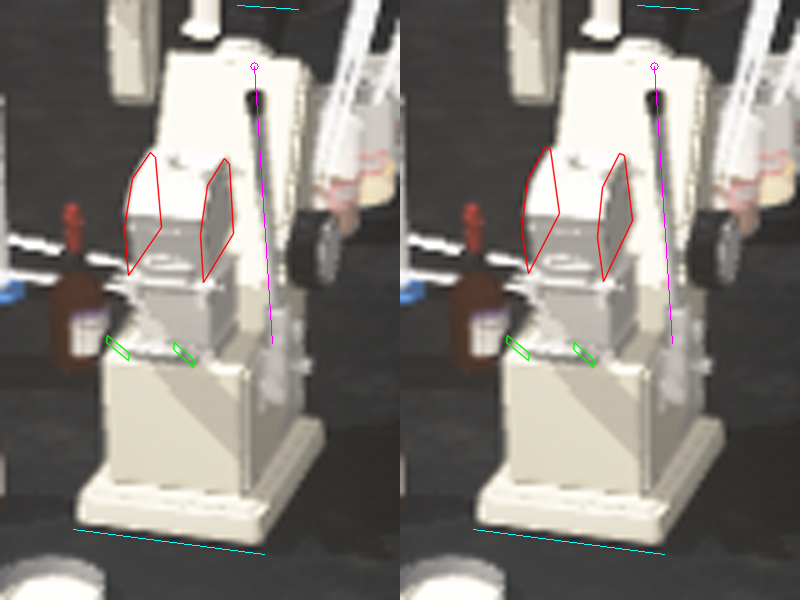

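```bash
python3 - <<'E'
from h import *
im=cv2.imread("pics/top10.png")
cv2.imwrite("pics/t10.png",cv2.resize(im[200:270,265:385],None,fx=6,fy=6,interpolation=cv2.INTER_CUBIC))
d=np.load("t10.npy"); C=cloud("top",d); xd=np.array([-np.sin(TH),np.cos(TH),0]); yd=np.array([-np.cos(TH),-np.sin(TH),0]); Q=(C-O)*1000
for v in (232,235,238): print(v,[(u,int(Q[v,u]@xd),int(Q[v,u]@yd),int(Q[v,u,2])) for u in range(306,348,2)])
E
```

```text
232 [(306, 102, 14, 363), (308, 98, 14, 358), (310, 96, -9, 115), (312, 90, 0, 204), (314, 85, 0, 210), (316, 80, 1, 215), (318, 75, 3, 220), (320, 70, 3, 221), (322, 65, 4, 223), (324, 60, 4, 223), (326, 55, 5, 229), (328, 50, 5, 223), (330, 45, 6, 226), (332, 51, 52, 686), (334, 47, 53, 691), (336, 44, 54, 692), (338, 40, 53, 685), (340, 37, 54, 691), (342, 11, 0, 129), (344, 6, 1, 140), (346, 1, 2, 145)]
235 [(306, 107, -1, 130), (308, 102, -2, 114), (310, 97, -1, 113), (312, 91, 7, 201), (314, 86, 8, 213), (316, 81, 9, 212), (318, 76, 10, 217), (320, 70, 10, 219), (322, 65, 11, 218), (324, 60, 11, 219), (326, 55, 12, 221), (328, 51, 14, 230), (330, 46, 14, 231), (332, 51, 58, 689), (334, 48, 58, 691), (336, 44, 58, 686), (338, 41, 59, 693), (340, 38, 60, 692), (342, 11, 7, 124), (344, 6, 8, 134), (346, 1, 10, 143)]
238 [(306, 108, 6, 127), (308, 103, 6, 122), (310, 98, 7, 123), (312, 91, 15, 207), (314, 86, 15, 200), (316, 81, 16, 210), (318, 76, 17, 216), (320, 71, 18, 215), (322, 66, 18, 212), (324, 61, 18, 209), (326, 56, 18, 197), (328, 51, 17, 190), (330, 45, 17, 180), (332, 52, 63, 686), (334, 48, 63, 688), (336, 45, 64, 690), (338, 41, 64, 686), (340, 38, 64, 689), (342, 12, 15, 124), (344, 7, 17, 134), (346, 3, 19, 154)]
```

View pics/t10.png

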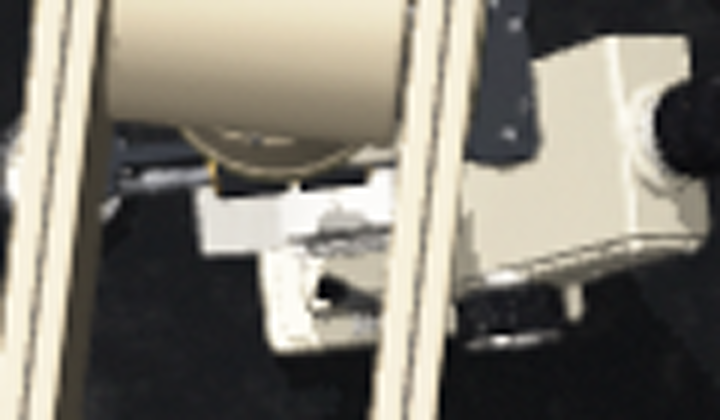

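```bash

python3 -m pendant '[[0,-0.1,0.7,-0.25,0,0,0],[0,0,0.7,-0.25,0,0,0],[0,0,0.7,-0.25,0,0,0],[0,0,0.7,-0.25,0,0,0],[0,0,0.6,-0.2,0,0,0],[0,0,0.3,-0.2,0,0,0],[0,0,0,0,0,0,0]]'
python3 - <<'E'
from h import *
go((71,-19,224))
E
```

```text
time_s: 9.52
eef_pos: [0.5961, -0.014, 0.2247]
tcp_rot: [-0.706, -0.041, 0.043, 0.706]
force: [-0.7, 0.3, 0.5]
opening: 0.0007
t 9.5167 inst [ 70.8 -17.  224.7] tool axes(cols) in inst
 [[-0.     0.     1.   ]
 [-1.     0.002 -0.   ]
 [-0.002 -1.     0.   ]] F [0.4 0.7 0.5] shift cm [0.2  0.07 0.02]
```

```bash

python3 -m pendant '[[0,0.2,0.15,-0.2,0,0,0],[0,0.1,0.2,-0.25,0,0,0],[0,0,0.2,-0.3,0,0,0],[0,0,0.2,-0.3,0,0,0],[0,0,0,0,0,0,0]]'
python3 - <<'E'
from h import *
go((57.8,-19,214.5))
E
```

```text
time_s: 9.93
eef_pos: [0.6018, -0.0247, 0.2195]
tcp_rot: [0.706, 0.043, -0.042, -0.705]
force: [0.7, -1.4, 3.3]
opening: 0.0006
t 9.9333 inst [ 59.4 -21.3 219.5] tool axes(cols) in inst
 [[-0.    -0.001  1.   ]
 [-1.    -0.002 -0.   ]
 [ 0.002 -1.    -0.001]] F [-1.5 -0.5  3.3] shift cm [-0.24  0.5  -0.16]
```

```bash

python3 -m pendant '[[0,-0.1,0.2,-0.2,0,0,0],[0,-0.1,0.2,-0.2,0,0,0],[0,0,0.2,-0.18,0,0,0],[0,0,0,0,0,0,0]]'
python3 - <<'E'
from h import *
go((53,-19,211))
E
```

```text
time_s: 10.27
eef_pos: [0.6017, -0.0313, 0.215]
tcp_rot: [0.707, 0.044, -0.04, -0.705]
force: [2.6, -3.4, 6.2]
opening: 0.0006
t 10.2667 inst [ 52.9 -20.5 215. ] tool axes(cols) in inst
 [[-0.001 -0.003  1.   ]
 [-1.    -0.005 -0.001]
 [ 0.005 -1.    -0.003]] F [-3.7 -2.2  6.2] shift cm [-0.15  0.4   0.01]
```

```bash

python3 -m pendant '[[0,0,0.15,-0.1,0,0,0],[0,0,0.15,-0.05,0,0,0],[0,0,0,0,0,0,0]]'
python3 -c "
from h import *
go((53,-19,211))"
python3 -m pendant '[[0,0,0.15,0,0,0,0],[0,0,0.1,0,0,0,0],[0,0,0,0,0,0,0]]'
python3 - <<'E'
from h import *
go((53,-19,211))
im,d=manip.read_camera("side"); cv2.imwrite("pics/side11.png",cv2.resize(im[170:290,240:360],None,fx=5,fy=5,interpolation=cv2.INTER_CUBIC))
E
```

```text
time_s: 10.52
eef_pos: [0.6021, -0.0338, 0.213]
tcp_rot: [0.707, 0.044, -0.04, -0.704]
force: [2.1, -10.3, 10.3]
opening: 0.0008
t 10.5167 inst [ 50.4 -20.6 213. ] tool axes(cols) in inst
 [[-0.001 -0.005  1.   ]
 [-1.    -0.006 -0.001]
 [ 0.006 -1.    -0.005]] F [-10.5  -0.9  10.3] shift cm [-0.16  0.2   0.26]
time_s: 10.77
eef_pos: [0.6023, -0.0349, 0.2121]
tcp_rot: [0.708, 0.044, -0.039, -0.704]
force: [-1.2, -12.4, 18.8]
opening: 0.0002
t 10.7667 inst [ 49.3 -20.7 212.1] tool axes(cols) in inst
 [[-0.002 -0.007  1.   ]
 [-1.    -0.007 -0.002]
 [ 0.007 -1.    -0.007]] F [-12.1   2.7  18.8] shift cm [-0.17  0.11  0.37]
```

View pics/side11.png

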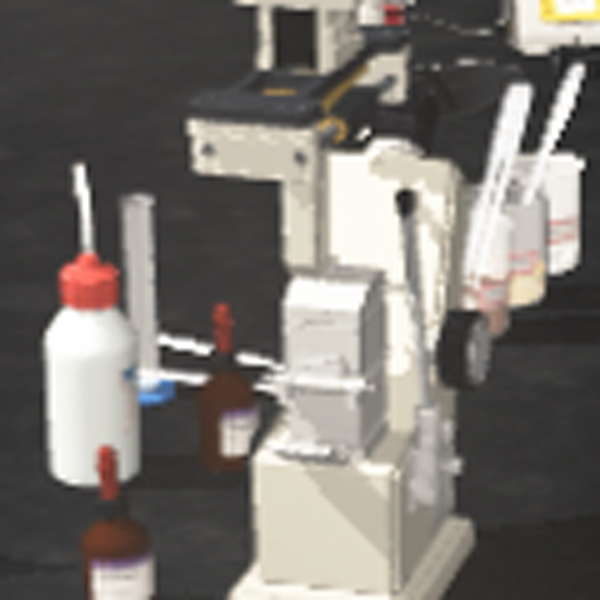

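```bash

python3 -m pendant '[[0,0,-0.3,0,0,0,0],[0,0,-0.4,0,0,0,0],[0,0,-0.3,0,0,0,0],[0,0,0,0,0,0,0],[0,0,0,0,0,0,0]]'
python3 - <<'E'
from h import *
go((51,-20,212))
im,d=manip.read_camera("side"); np.save("s12.npy",d)
cv2.imwrite("pics/side12.png",cv2.resize(im[200:270,270:340],None,fx=8,fy=8,interpolation=cv2.INTER_CUBIC))
E
```

```text
time_s: 11.23
eef_pos: [0.5997, -0.0308, 0.2168]
tcp_rot: [-0.706, -0.042, 0.043, 0.706]
force: [-0.1, -0.3, -0.4]
opening: 0.0003
t 11.2333 inst [ 53.7 -18.5 216.8] tool axes(cols) in inst
 [[ 0.001  0.     1.   ]
 [-1.     0.001  0.001]
 [-0.001 -1.     0.   ]] F [-0.3  0.1 -0.4] shift cm [ 0.15  0.48 -0.27]
```

View pics/side12.png

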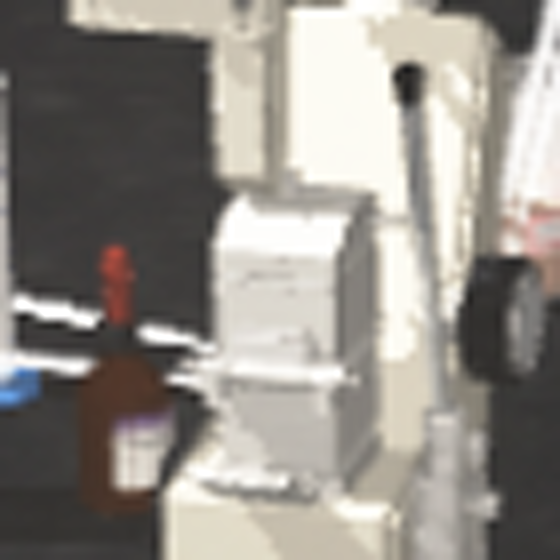

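```bash

python3 -m pendant '[[0,0,0.15,0,0,0,0],[0,0,0.15,0,0,0,0],[0,0,0.15,-0.1,0,0,0],[0,0,0,0,0,0,0]]'
python3 -c "
from h import *
go((53,-19,211))"
python3 -m pendant '[[0,0,0.1,-0.1,0,0,0],[0,0,0.1,-0.05,0,0,0],[0,0,0,0,0,0,0]]'
python3 -c "
from h import *
go((53,-19,211))"

```

```text
time_s: 11.62
eef_pos: [0.5999, -0.0319, 0.2125]
tcp_rot: [-0.706, -0.042, 0.043, 0.706]
force: [0.8, -0.5, -0.3]
opening: 0.0004
t 11.6167 inst [ 52.6 -18.6 212.5] tool axes(cols) in inst
 [[ 0.  0.  1.]
 [-1.  0.  0.]
 [-0. -1.  0.]] F [-0.6 -0.8 -0.3] shift cm [0.04 0.15 0.04]
time_s: 11.87
eef_pos: [0.6001, -0.0323, 0.2122]
tcp_rot: [-0.705, -0.043, 0.043, 0.706]
force: [-4.5, 6.8, 10.3]
opening: 0.0004
t 11.8667 inst [ 52.1 -18.8 212.2] tool axes(cols) in inst
 [[ 0.001  0.002  1.   ]
 [-1.    -0.001  0.001]
 [ 0.001 -1.     0.002]] F [ 7.3  3.6 10.3] shift cm [0.02 0.12 0.09]
```

```bash

python3 -m pendant '[[0,0,-0.3,0,0,0,0],[0,0,-0.5,0,0,0,0],[0,0,-0.8,0,0,0,0],[0,0,-1,0.5,0,0,0],[0,-0.3,-0.3,1.5,0,0,0],[0,-0.3,0,2,0,0,0],[0,-0.3,0,2,0,0,0],[0,-0.2,0,2,0,0,0],[0,0,0,2,0,0,0],[0,0,0,2,0,0,0]]'
python3 -m pendant '[[0,0,0,1.5,0,0,0],[0,0,0,0.5,-0.1,0,0],[0,0,0,0,-0.1,0,0],[0,0,0,0,-0.1,0,0],[0,0,0,0,-0.1,0,0],[0,0,0,0,-0.1,0,0],[0,0,0,0,-0.1,0,0],[0,0,0,0,0,0,0]]'
python3 - <<'E'
from h import *
go((175,-8,100))
im,d=manip.read_camera("side"); np.save("s13.npy",d); cv2.imwrite("pics/side13.png",cv2.resize(im[150:310,240:400],None,fx=4.6,fy=3.75,interpolation=cv2.INTER_CUBIC))
im,d=manip.read_camera("top"); np.save("t13.npy",d); cv2.imwrite("pics/top13.png",cv2.resize(im[190:275,240:390],None,fx=5,fy=5,interpolation=cv2.INTER_CUBIC))
E
```

```text
time_s: 12.7
eef_pos: [0.5743, 0.0863, 0.2405]
tcp_rot: [-0.706, -0.043, 0.042, 0.706]
force: [1.1, 0.4, 0.0]
opening: 0.0006
time_s: 13.37
eef_pos: [0.5705, 0.1073, 0.2373]
tcp_rot: [0.884, 0.054, -0.031, -0.463]
force: [0.3, -0.4, -1.3]
opening: 0.0006
t 13.3667 inst [194.2  -6.1 237.3] tool axes(cols) in inst
 [[ 0.005 -0.569  0.822]
 [-1.     0.     0.006]
 [-0.004 -0.822 -0.569]] F [-0.4 -0.2 -1.3] shift cm [ 0.23 12.39  6.23]
```

View pics/side13.png

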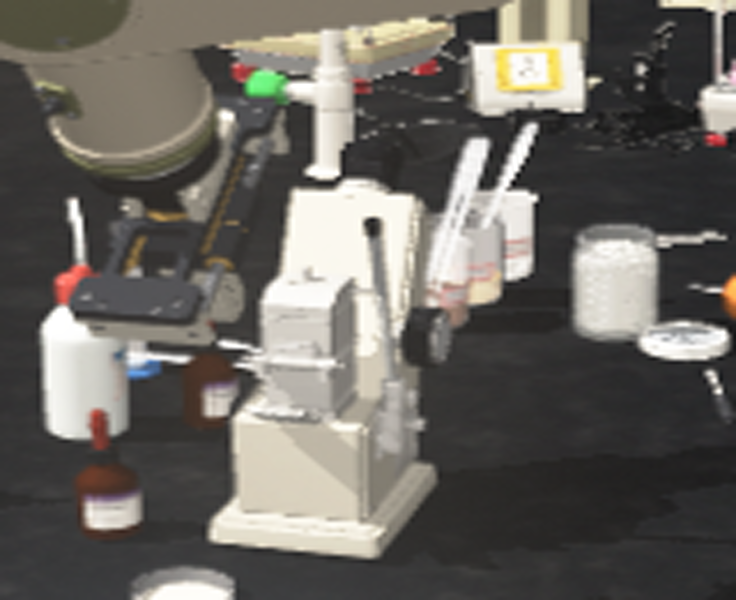

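View pics/top13.png

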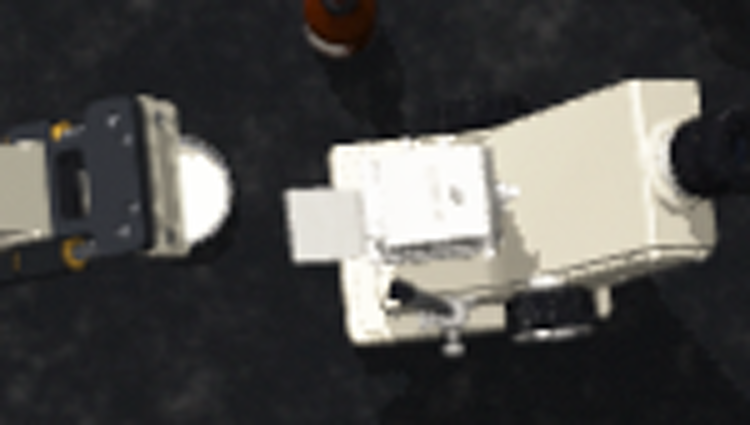

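```bash
python3 - <<'E'
from h import *
d=np.load("t13.npy"); C=cloud("top",d); xd=np.array([-np.sin(TH),np.cos(TH),0]); yd=np.array([-np.cos(TH),-np.sin(TH),0]); Q=(C-O)*1000
I=np.stack([Q@xd,Q@yd,Q[...,2]],-1)[190:275,240:390].reshape(-1,3)
def fit(m,n):
    P=I[m]; 
    for _ in range(3):
        A=np.c_[P[:,:2],np.ones(len(P))]; c=np.linalg.lstsq(A,P[:,2],rcond=None)[0]; r=P[:,2]-A@c; P=P[abs(r)<12]
    print(n,len(P),c,"z at",c@[48,-5,1],P.min(0),P.max(0),r.std())
k=(abs(I[:,1]+4)<16)
fit(k&(I[:,0]>34)&(I[:,0]<62)&(abs(I[:,2]-212)<20),"box")
m=(abs(I[:,1]+4)<20)&(I[:,0]>100)&(I[:,0]<150)&(I[:,2]>105)&(I[:,2]<150); fit(m,"mirror")
for x in range(92,150,4):
    q=I[k&(abs(I[:,0]-x)<2)]; print(x,np.median(q[:,2]).round(0),end=' ')
q=I[m]; print(q[:,1].min(),q[:,1].max())
E
```

```text
box 136 [-5.79595812e-02  2.22588409e-02  2.16369330e+02] z at 213.4759757502456 [ 34.06401115 -19.68472849 205.86918224] [ 61.82311066  11.59569461 225.57687382] 3.4062377124557583
mirror 157 [ 6.20836699e-01 -3.28160614e-02  5.76953692e+01] z at 87.65961108680142 [100.16258611 -23.05283136 115.51864897] [129.91529486  14.84134109 147.31480078] 4.106223406569062
92 116.0 96 114.0 100 119.0 104 121.0 108 123.0 112 127.0 116 128.0 120 128.0 124 135.0 128 137.0 132 2.0 136 0.0 140 1.0 144 2.0 148 1.0 -23.052831363796532 14.841341090520054
```

```bash
python3 - <<'E'
from h import *
ds=np.stack([manip.read_camera("top")[1] for _ in range(10)]); d=np.median(ds,0); np.save("t14.npy",d)
C=cloud("top",d); xd=np.array([-np.sin(TH),np.cos(TH),0]); yd=np.array([-np.cos(TH),-np.sin(TH),0]); Q=(C-O)*1000
I=np.stack([Q@xd,Q@yd,Q[...,2]],-1).reshape(-1,3)
def fit(m,n):
    P=I[m]; 
    for _ in range(3):
        A=np.c_[P[:,:2],np.ones(len(P))]; c=np.linalg.lstsq(A,P[:,2],rcond=None)[0]; r=P[:,2]-A@c; P=P[abs(r)<6]
    print(n,len(P),c,"z",P[:,2].mean(),P[:,0].mean(),r.std())
k=(abs(I[:,1]+4)<14)
fit(k&(I[:,0]>34)&(I[:,0]<62)&(abs(I[:,2]-212)<20),"box")
fit((I[:,0]>-100)&(I[:,0]<100)&(abs(I[:,1]+150)<40)&(I[:,2]<12),"bench")
fit((abs(I[:,1]-35)<7)&(I[:,0]>93)&(I[:,0]<104)&(I[:,2]<40),"foot")
print((ds.std(0)[225:235,315:325]).mean())
for x in range(20,96,4):
    q=I[k&(abs(I[:,0]-x)<2)]; print((x,np.median(q[:,2]).round(1)),end=' ')
E
```

```text
box 114 [7.36061389e-03 2.26100740e-02 2.12642295e+02] z 212.91501698015358 48.23302614326361 1.4423611978186077
bench 1709 [-0.001853   -0.00265416  0.54966567] z 0.9640597758423161 -7.558684521205708 1.5525341948010374
foot 20 [-2.65066541e-01 -1.97606048e-02  5.20629485e+01] z 25.17988143155725 98.78176515369924 1.215418815549847
0.026179796
(20, np.float64(204.0)) (24, np.float64(208.3)) (28, np.float64(212.7)) (32, np.float64(212.8)) (36, np.float64(212.5)) (40, np.float64(212.8)) (44, np.float64(212.8)) (48, np.float64(213.6)) (52, np.float64(214.2)) (56, np.float64(212.6)) (60, np.float64(211.9)) (64, np.float64(210.8)) (68, np.float64(209.0)) (72, np.float64(207.3)) (76, np.float64(205.2)) (80, np.float64(175.6)) (84, np.float64(173.2)) (88, np.float64(162.6)) (92, np.float64(117.3))
```

```bash
python3 -c "
from h import *
go((180,-5,106))"
```

```text
t 13.9667 inst [190.4  -7.7 240.1] tool axes(cols) in inst
 [[-0.001 -0.564  0.826]
 [-1.    -0.    -0.001]
 [ 0.001 -0.826 -0.564]] F [-0.2 -0.2 -0.2] shift cm [-0.28 11.65  6.71]
```

```bash

python3 -m pendant '[[0,-0.1,1.2,0.7,0,0,0],[0,-0.1,1.5,0.85,0,0,0],[0,-0.1,1.5,0.85,0,0,0],[0,0,1.5,0.85,0,0,0],[0,0,1.5,0.85,0,0,0],[0,0,1.5,0.85,0,0,0],[0,0,1.5,0.85,0,0,0],[0,0,1.4,0.9,0,0,0],[0,0,0,0,0,0,0]]'
python3 -c "
from h import *
go((144,-5,108))"
```

```text
time_s: 14.72
eef_pos: [0.5679, 0.0925, 0.1012]
tcp_rot: [0.883, 0.051, -0.031, -0.465]
force: [-0.6, -0.0, -0.9]
opening: 0.0005
t 14.7167 inst [179.9  -1.8 101.2] tool axes(cols) in inst
 [[-0.    -0.566  0.825]
 [-1.     0.006  0.004]
 [-0.007 -0.825 -0.566]] F [ 0.1  0.6 -0.9] shift cm [ 0.32  1.47 -3.35]
```

```bash

python3 -m pendant '[[0,0.1,0.2,-0.4,0,0,0],[0,0.1,0.25,-0.5,0,0,0],[0,0.1,0.25,-0.5,0,0,0],[0,0,0.25,-0.5,0,0,0],[0,0,0.25,-0.5,0,0,0],[0,0,0.2,-0.5,0,0,0],[0,0,0.1,-0.2,0,0,0],[0,0,0,0,0,0,0]]'
python3 - <<'E'
from h import *
go((138.5,-5,118.8))
im,d=manip.read_camera("side"); cv2.imwrite("pics/side15.png",cv2.resize(im[150:310,240:400],None,fx=4.6,fy=3.75,interpolation=cv2.INTER_CUBIC))
im,d=manip.read_camera("top"); cv2.imwrite("pics/top15.png",cv2.resize(im[190:275,240:390],None,fx=5,fy=5,interpolation=cv2.INTER_CUBIC))
E
```

```text
time_s: 15.38
eef_pos: [0.5779, 0.0595, 0.1117]
tcp_rot: [0.883, 0.053, -0.028, -0.466]
force: [-0.4, -0.0, -0.3]
opening: 0.0006
t 15.3833 inst [145.9  -7.7 111.7] tool axes(cols) in inst
 [[-0.001 -0.565  0.825]
 [-1.    -0.    -0.001]
 [ 0.001 -0.825 -0.565]] F [ 0.   0.4 -0.3] shift cm [-0.27 -0.16 -1.01]
```

View pics/side15.png

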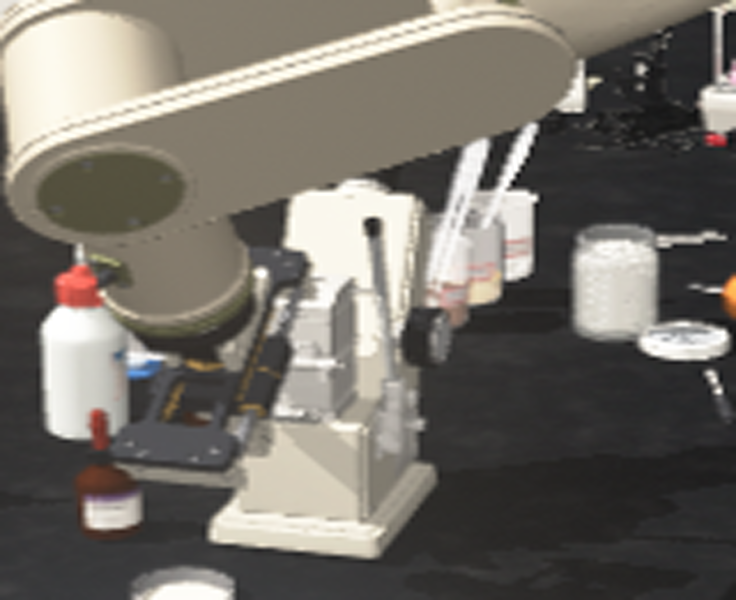

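View pics/top15.png

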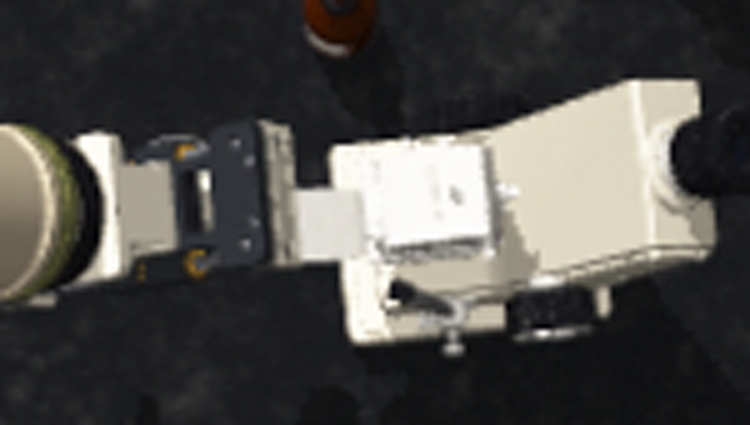

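```bash

python3 -m pendant '[[0,0,-0.06,-0.34,0,0,0],[0,0,-0.06,-0.34,0,0,0],[0,0,-0.06,-0.34,0,0,0],[0,0,-0.15,-0.38,0,0,0],[0,0,-0.15,-0.38,0,0,0],[0,0,-0.15,-0.38,0,0,0],[0,0,0,0,0,0,0]]'
python3 - <<'E'
from h import *
go((123.4,-5,134.9))
im,d=manip.read_camera("top"); cv2.imwrite("pics/top16.png",cv2.resize(im[190:275,240:390],None,fx=5,fy=5,interpolation=cv2.INTER_CUBIC))
E
```

```text
time_s: 16.07
eef_pos: [0.5799, 0.0457, 0.1298]
tcp_rot: [0.883, 0.053, -0.027, -0.466]
force: [0.3, 0.2, 1.7]
opening: 0.0006
t 16.0667 inst [132.   -8.1 129.8] tool axes(cols) in inst
 [[-0.    -0.565  0.825]
 [-1.    -0.001 -0.001]
 [ 0.001 -0.825 -0.565]] F [ 0.2 -0.3  1.7] shift cm [-0.3   0.06 -1.  ]
```

View pics/top16.png

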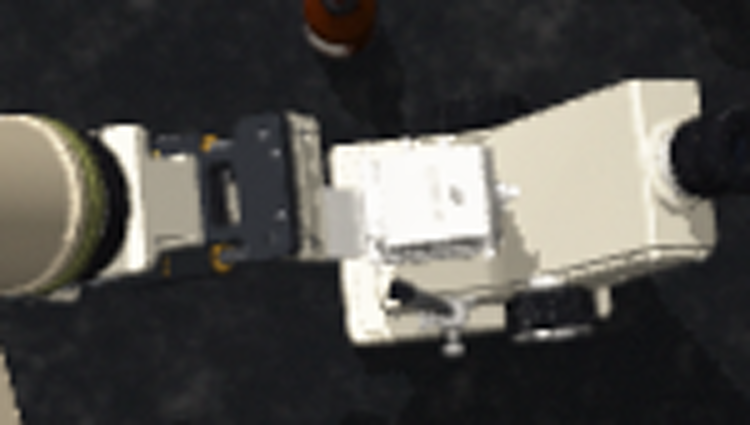

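Mirror visible at (345,220), foreshortening as it tips up. Continue along the arc.

```bash

python3 -m pendant '[[0,0,-0.01,-0.34,0,0,0],[0,0,-0.01,-0.34,0,0,0],[0,0,0,-0.34,0,0,0],[0,0,0.09,-0.32,0,0,0],[0,0,0.09,-0.32,0,0,0],[0,0,0,0,0,0,0]]'
python3 - <<'E'
from h import *
go((113.9,-5,138.1))
im,d=manip.read_camera("top"); cv2.imwrite("pics/top17.png",cv2.resize(im[190:275,240:390],None,fx=5,fy=5,interpolation=cv2.INTER_CUBIC))
E
```

```text
time_s: 16.62
eef_pos: [0.5817, 0.0313, 0.1376]
tcp_rot: [0.883, 0.053, -0.027, -0.466]
force: [0.7, -0.4, 0.5]
opening: 0.0004
t 16.6167 inst [117.5  -8.2 137.6] tool axes(cols) in inst
 [[ 0.    -0.565  0.825]
 [-1.    -0.001 -0.001]
 [ 0.001 -0.825 -0.565]] F [-0.5 -0.7  0.5] shift cm [-0.32  0.16 -0.33]
```

View pics/top17.png

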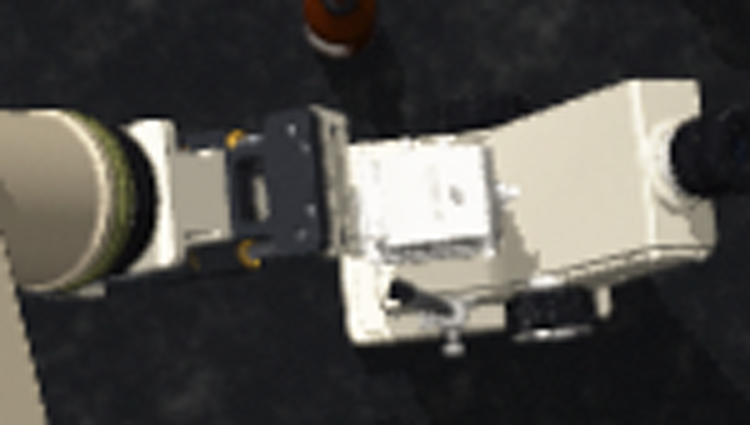

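```bash

python3 -m pendant '[[0,0,0.1,-0.16,0,0,0],[0,0,0.1,-0.16,0,0,0],[0,0,0,0,0,0,0]]'
python3 -c "
from h import *
go((113.9,-5,138.1))"
python3 -m pendant '[[0,0,0.085,-0.124,0,0,0],[0,0,0,0,0,0,0]]'
python3 -c "
from h import *
go((113.9,-5,138.1))"
python3 -m pendant '[[0,0,0.085,-0.124,0,0,0],[0,0,0,0,0,0,0]]'
python3 -c "
from h import *
go((113.9,-5,138.1))"
```

```text
time_s: 16.92
eef_pos: [0.5814, 0.0273, 0.1365]
tcp_rot: [0.883, 0.053, -0.028, -0.466]
force: [0.1, -0.0, 0.2]
opening: 0.0005
t 16.9167 inst [113.5  -7.4 136.5] tool axes(cols) in inst
 [[-0.    -0.565  0.825]
 [-1.     0.001  0.   ]
 [-0.001 -0.825 -0.565]] F [-0.  -0.1  0.2] shift cm [-0.24 -0.15 -0.06]
time_s: 17.08
eef_pos: [0.5817, 0.0259, 0.1366]
tcp_rot: [0.883, 0.053, -0.028, -0.466]
force: [-0.9, 0.7, -0.2]
opening: 0.0003
t 17.0833 inst [112.1  -7.4 136.6] tool axes(cols) in inst
 [[-0.    -0.565  0.825]
 [-1.     0.001  0.   ]
 [-0.001 -0.825 -0.565]] F [ 0.8  0.8 -0.2] shift cm [-0.24 -0.22  0.06]
time_s: 17.25
eef_pos: [0.582, 0.0245, 0.1368]
tcp_rot: [0.883, 0.053, -0.028, -0.466]
force: [0.2, 0.6, -0.1]
opening: 0.0008
t 17.25 inst [110.7  -7.6 136.8] tool axes(cols) in inst
 [[ 0.    -0.565  0.825]
 [-1.     0.     0.   ]
 [-0.    -0.825 -0.565]] F [ 0.6 -0.3 -0.1] shift cm [-0.26 -0.29  0.19]
```

```bash

python3 -m pendant '[[0,0,0.085,-0.124,0,0,0],[0,0,0,0,0,0,0]]'
python3 -m pendant '[[0,0,0.085,-0.124,0,0,0],[0,0,0,0,0,0,0]]'
python3 - <<'E'
from h import *
go((113.9,-5,138.1))
ims=[];ds=[]
for _ in range(4):
    im,d=manip.read_camera("side"); ds.append(d)
cv2.imwrite("pics/side18.png",cv2.resize(im[150:310,240:400],None,fx=4.6,fy=3.75,interpolation=cv2.INTER_CUBIC))
im,d=manip.read_camera("top"); cv2.imwrite("pics/top18.png",cv2.resize(im[205:265,290:360],None,fx=10,fy=10,interpolation=cv2.INTER_CUBIC))
E
```

```text
time_s: 17.42
eef_pos: [0.5822, 0.0231, 0.1369]
tcp_rot: [0.883, 0.053, -0.028, -0.466]
force: [0.4, 0.3, -0.1]
opening: 0.0008
time_s: 17.58
eef_pos: [0.5825, 0.0216, 0.137]
tcp_rot: [0.883, 0.053, -0.028, -0.466]
force: [-0.6, 0.4, 0.2]
opening: 0.0005
t 17.5833 inst [107.7  -7.7 137. ] tool axes(cols) in inst
 [[ 0.    -0.565  0.825]
 [-1.    -0.     0.   ]
 [ 0.    -0.825 -0.565]] F [0.5 0.6 0.2] shift cm [-0.27 -0.44  0.45]
```

View pics/top18.png

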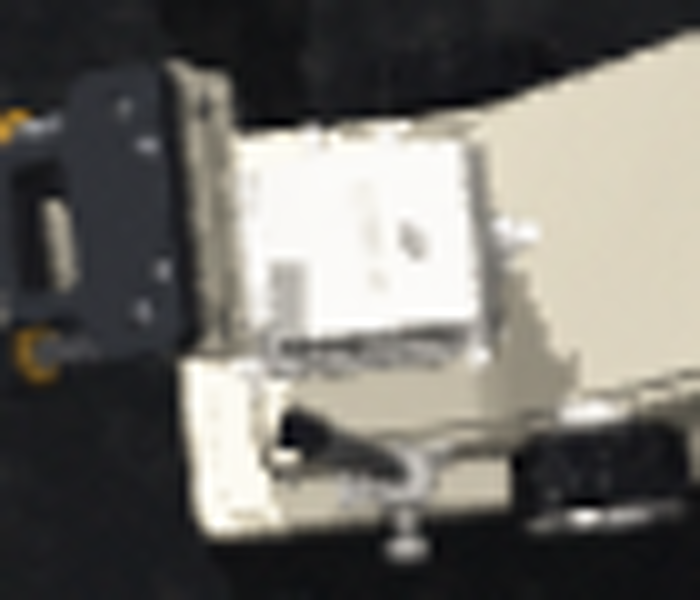

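View pics/side18.png

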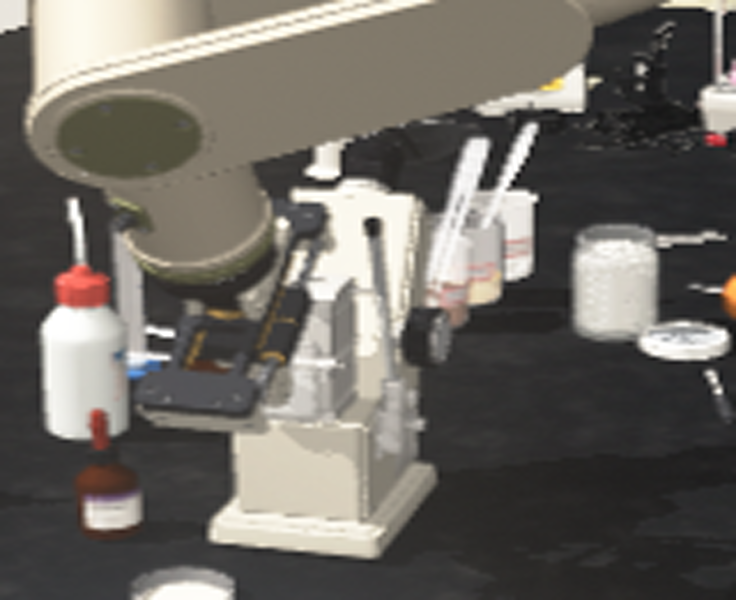

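```bash

for i in 1; do python3 -m pendant '[[0,0,0.085,-0.124,0,0,0],[0,0,0,0,0,0,0]]'; python3 -m pendant '[[0,0,0.085,-0.124,0,0,0],[0,0,0,0,0,0,0]]'; done | grep -E "eef|force"
python3 -c "
from h import *
go((113.9,-5,138.1))"
```

```text
eef_pos: [0.5826, 0.0202, 0.1369]
force: [0.5, 0.4, 0.0]
eef_pos: [0.5828, 0.0186, 0.137]
force: [-0.4, 1.8, 0.9]
t 18.1667 inst [104.8  -7.7 137. ] tool axes(cols) in inst
 [[ 0.    -0.565  0.825]
 [-1.    -0.     0.   ]
 [ 0.    -0.825 -0.565]] F [1.8 0.2 0.9] shift cm [-0.27 -0.61  0.69]
```

```bash

python3 -m pendant '[[0,0,0.06,-0.08,0,0,0],[0,0,0,0,0,0,0]]' | grep -E "eef|force"
python3 -m pendant '[[0,0,0.06,-0.08,0,0,0],[0,0,0,0,0,0,0]]'| grep -E "eef|force"
```

```text
eef_pos: [0.5829, 0.0177, 0.1369]
force: [-0.5, -0.0, -0.3]
eef_pos: [0.583, 0.0171, 0.1369]
force: [-0.6, 3.6, 1.0]
```

```bash

python3 -m pendant '[[0,0,0.06,-0.08,0,0,0],[0,0,0,0,0,0,0]]' | grep -E "eef|force"
python3 -m pendant '[[0,0,0.06,-0.08,0,0,0],[0,0,0,0,0,0,0]]'| grep -E "eef|force"
python3 -c "
from h import *
go((113.9,-5,138.1))"
```

```text
eef_pos: [0.5832, 0.0169, 0.1369]
force: [-1.8, 7.3, 2.4]
eef_pos: [0.5832, 0.0167, 0.1369]
force: [-3.8, 11.8, 4.3]
t 18.8333 inst [102.8  -7.9 136.9] tool axes(cols) in inst
 [[ 0.001 -0.562  0.827]
 [-1.    -0.001  0.   ]
 [ 0.001 -0.827 -0.562]] F [12.2  2.3  4.3] shift cm [-0.29 -0.72  0.85]
```

```bash

python3 -m pendant '[[0,0,-0.15,0.25,0,0,0],[0,0,-0.3,0.4,0,0,0],[0,0,-0.5,0.8,0,0,0],[0,0,-0.8,1.2,0,0,0],[0,0,-1,1.5,0,0,0],[0,0,-1,1.5,0,0,0],[0,0,-1,1,0,0,0],[0,0,-1,1,0,0,0],[0,0,-1,1,0,0,0],[0,0,0,0,0,0,0]]' | grep -E "eef|force"
python3 - <<'E'
from h import *
go((113.9,-5,138.1))
ds=np.stack([manip.read_camera("side")[1] for _ in range(8)]); im,_=manip.read_camera("side")
cv2.imwrite("pics/side19.png",cv2.resize(im[200:280,280:360],None,fx=7,fy=7,interpolation=cv2.INTER_CUBIC))
im,d2=manip.read_camera("top"); cv2.imwrite("pics/top19.png",cv2.resize(im[205:265,290:360],None,fx=10,fy=10,interpolation=cv2.INTER_CUBIC))
C=cloud("side",np.median(ds,0)); xd=np.array([-np.sin(TH),np.cos(TH),0]); yd=np.array([-np.cos(TH),-np.sin(TH),0]); Q=(C-O)*1000
for v in range(226,272,2):
  print(v,[(u,int(Q[v,u]@xd),int(Q[v,u]@yd),int(Q[v,u,2])) for u in range(298,315,4)])
E
```

```text
eef_pos: [0.5703, 0.1265, 0.1443]
force: [1.1, -0.1, 0.3]
t 19.6667 inst [213.4  -8.2 144.3] tool axes(cols) in inst
 [[ 0.002 -0.564  0.826]
 [-1.    -0.002  0.001]
 [ 0.001 -0.826 -0.564]] F [-0.3 -1.1  0.3] shift cm [-0.35  6.12 -7.87]
226 [(298, 196, 22, 258), (302, 63, -12, 210), (306, 60, -1, 210), (310, 57, 9, 210), (314, 54, 21, 210)]
228 [(298, 72, -22, 206), (302, 71, -10, 207), (306, 66, 0, 206), (310, 68, 13, 208), (314, 54, 21, 204)]
230 [(298, 78, -20, 202), (302, 78, -8, 203), (306, 75, 3, 203), (310, 72, 14, 203), (314, 56, 21, 199)]
232 [(298, 79, -20, 196), (302, 79, -7, 198), (306, 82, 5, 200), (310, 79, 16, 200), (314, 54, 20, 191)]
234 [(298, 80, -19, 191), (302, 81, -7, 192), (306, 80, 4, 193), (310, 81, 17, 194), (314, 54, 20, 185)]
236 [(298, 80, -20, 184), (302, 78, -8, 185), (306, 78, 3, 186), (310, 79, 16, 188), (314, 55, 20, 180)]
238 [(298, 81, -19, 179), (302, 81, -7, 180), (306, 80, 4, 180), (310, 79, 16, 181), (314, 56, 21, 174)]
240 [(298, 81, -19, 173), (302, 78, -8, 173), (306, 81, 4, 175), (310, 79, 16, 175), (314, 57, 21, 168)]
242 [(298, 80, -20,
[... 842 characters left out ...]
, 124), (302, 96, -4, 123), (306, 97, 8, 125), (310, 80, 15, 119), (314, 65, 22, 114)]
260 [(298, 94, -17, 115), (302, 97, -3, 117), (306, 96, 8, 118), (310, 79, 14, 112), (314, 64, 22, 107)]
262 [(298, 88, -19, 106), (302, 95, -4, 110), (306, 94, 7, 111), (310, 82, 15, 107), (314, 77, 26, 106)]
264 [(298, 88, -19, 99), (302, 88, -7, 100), (306, 87, 4, 102), (310, 89, 18, 104), (314, 86, 29, 104)]
266 [(298, 87, -20, 92), (302, 87, -7, 94), (306, 88, 5, 96), (310, 90, 18, 98), (314, 88, 29, 98)]
268 [(298, 88, -20, 86), (302, 88, -7, 88), (306, 89, 5, 90), (310, 87, 17, 90), (314, 89, 30, 93)]
270 [(298, 90, -19, 81), (302, 90, -6, 82), (306, 86, 4, 82), (310, 89, 17, 84), (314, 88, 29, 86)]
```

View pics/side19.png

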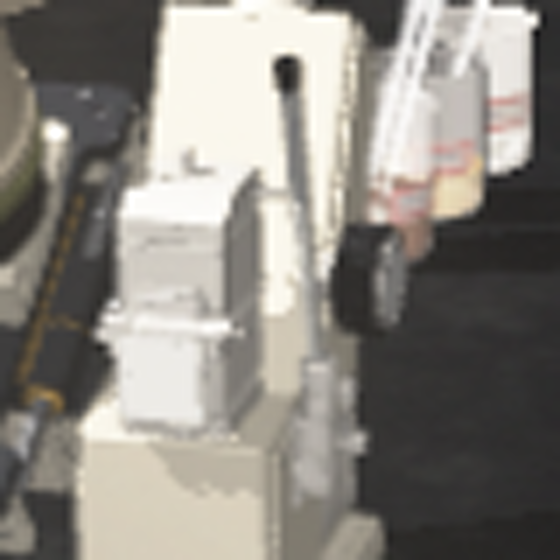

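View pics/top19.png

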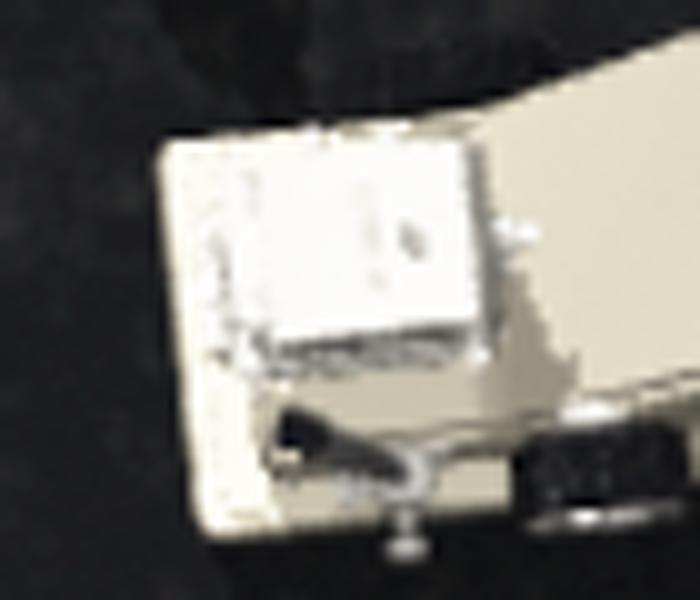

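```bash
python3 - <<'E'
from h import *
d=np.median(np.stack([manip.read_camera("top")[1] for _ in range(10)]),0)
C=cloud("top",d); xd=np.array([-np.sin(TH),np.cos(TH),0]); yd=np.array([-np.cos(TH),-np.sin(TH),0]); Q=(C-O)*1000
I=np.stack([Q@xd,Q@yd,Q[...,2]],-1).reshape(-1,3)
P=I[(abs(I[:,1]+4)<14)&(I[:,0]>34)&(I[:,0]<62)&(abs(I[:,2]-212)<20)]
for _ in range(3):
    A=np.c_[P[:,:2],np.ones(len(P))]; c=np.linalg.lstsq(A,P[:,2],rcond=None)[0]; r=P[:,2]-A@c; P=P[abs(r)<6]
print(c,P[:,2].mean()); print(manip.observe()["force"], manip.observe()["time_s"]); print(manip.finish_job())
E
```

```text
[2.40806498e-02 1.47316738e-02 2.11989996e+02] 213.09450269158742
[0.80465968 0.09484687 0.05583417] 20.6667
the job is handed in; nothing more can be done
None
```

I pushed the upper prism box over with the closed fingertips and pressed its outer end until it came to a firm stop. I then pushed the mirror up from below and outside until it also stopped firmly. The job was handed in at about 20.7 s, with the arm clear of the instrument.

**Last checks:**
- **Box:** its top face measures 213 mm (the bench reads about 1 mm high, and 212 mm is nominal). Its slope is about 0.02 rad, within the noise, so it reads as shut.
- **Mirror:** its outer face reads x 96–99 mm from z 117 to 155 mm, about 0.02 rad from upright.
- **Force:** the sensor reads about zero.
- **Loose things:** my moves kept clear of the bottles, dish and other things, but I did not measure their positions again at the end.

**What went wrong or disagreed:**
- The first push passed just over the box's rim without moving it, so I repeated it lower.
- Near the end of the swing the fingertip slid onto the chamfer at the box's free edge. The force reached about 23 N (limit 35 N), so I lifted off and repositioned. The final press was about 13 N and the mirror stop about 13 N.
- The mirror stopped with the tool about 11 mm further in than my finger model predicted. I take this to mean the tips are thinner than I assumed; the cameras show the mirror upright.

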